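# Check a bushed bore with a go / no-go plug gauge and hang the gauge up

## Robot

A 6-joint arm with a two-finger parallel gripper is mounted at the origin on a cart in front of the work surface, level with it; the furniture and walls round the work are solid. World frame = base frame: x ahead of the robot, y to its left, z up, the work surface at z = 0. Lengths are in m, angles in rad, forces in N, time in s.
With the tool pointing down it reaches from about 0.35 to 0.975 m from the base axis. Payload 4.9 kg.
Tool frame: the origin (TCP) lies on the centre line of the jaws, within the pads' length; the fingertips stand 14 mm ahead of it and the grasp point (between the pads) lies 5 mm behind it; y points along the fingers, z is the direction in which the jaws open and shut, and the axes are right-handed (so a half turn about y gives the same grasp; the last joint's range is limited). The gripper opens to 85 mm and grips with 20 to 120 N. Pads are 22 mm wide; open, the fingers measure 114 mm over their backs; the gripper's body (76 mm by 85 mm) begins 54 mm behind the grasp point. The pads swing forward as they close: fully open they stand 13 mm farther back than shut.
Start: joints at [-1.315, 0.053, 1.613, -0, 1.476, -0.119], TCP at [0.229, -0.582, 0.245] pointing down, gripper open.
Joint ranges: [-3.01, 3.01], [-1.01, 2.22], [0.06, 2.58], [-1.02, 4.17], [0.09, 2.62], [-3.14, 3.14]. Speed limits (rad/s): [2.57, 2.57, 3.14, 3.14, 3.14, 3.14].

## Interface

Orientations are given as a rotation vector (axis times angle).
In Python, from station import ctrl gives the robot as it stands.
- The arm moves only by the tool servo_tool, never from a script. Its arguments are lists of equal length, an entry for each row: "delta_pos": the shift along the tool's x, y, z in m, a list of three; "dr": the turn, a rotation vector about the tool's x, y, z in degrees, a list of three; "grip": the opening, from 0 (shut) to 1 (fully open). In form: {"delta_pos": [[x, y, z], ...], "dr": [[rx, ry, rz], ...], "grip": [grip, ...]}. A call has 1 to 5 rows; each row shifts and turns the pose as measured when the row begins, along the tool's axes as they then stand; what a row does not reach is not made up. A row lasts 1/8 s, in which the tool goes at most 62.5 mm and 10.7 degrees, less where a joint would pass 70% of its speed; a pose out of reach is approached as far as the arm can. A call is refused whole if a number of a shift passes 0.0625 or a number of a turn 10.7, either way. A call with a gripper value outside its range is refused whole. The fingers move at their own pace and stop on an object; "grip_force" is the grip in N (left out, the last holds). Time passes only in rows, so rows that do not move let the fingers close. It gives the time, the measured TCP pose, the force and the opening at its end, in the units of the state.
- ctrl.get_obs(): the state, without advancing time (a new reading comes with each control period).
- ctrl.get_image(name): name is "scene" or "top" or "wrist"; returns the picture (400x640x3 uint8, red, green, blue); there is no depth.
- ctrl.camera_params(name): a dict with "fovy" (degrees; the focal length in pixels is half the picture's height over the tangent of half this angle, whatever the lens; pixels are square), "cx", "cy" (the principal point, pixels), "eye" and "rotation" of the camera in the world. Camera axes: x right, y down, z forward; pixel columns grow to the right and rows downward; lengths in m; the calibration is good to about 2 mm. A picture is of the moment at which its call begins: read the wrist's pose just before it. camera_params takes no time and is no camera call; for the wrist camera it gives the pose at the moment of the call.
- ctrl.finish_job(): hands the job in, once; it reports no verdict.
Trained networks look in the newest picture that a camera, given by its name, has taken for a name from the list of things; names that differ only in an ending like _2 or _b are one class to them, and where a whole thing is asked for, a point or a joint stands for the part that bears it (a point fixed in the world has none). Each returns a list of dicts, best first, with "score" (0 to 1); they miss things now and then, are a little off and sometimes report something else, mostly with a low value. They report only what shows in the picture. A call takes as long as a camera call. They do not tell look-alikes from the thing itself.
- ctrl.masks_of(camera, label): "pixels" (400x640 bool, what is visible of it) and "extent" ([left, top, right, bottom] in pixels, round what is visible of it).
The state is a dict: "t": time; "q": joint angles; "dq": joint speeds; "effort": joint torques, N m; "tool_pos": TCP position; "tool_rot": TCP orientation; "contact_force": force on the tool from outside, world axes, zero at the start; "wrist_torque": the same for the moment, N m; "opening": finger opening in m.
Only numpy, scipy, OpenCV 4.12 (cv2) and the standard library are available. Lean on these libraries where they do the work, as an engineer would, in place of code of your own. Each camera call takes 0.05 s, during which the arm holds its last target.

## Task

Check the brass-lined bore of the bearing housing with the double-ended plug gauge that lies on the bench: push the go end (green collar) in until its collar sits against the bush, draw it out, turn the gauge end for end, then press the no-go end (red collar) squarely against the same bore mouth with light pressure, for a moment, to confirm that it will not enter, never forcing it. Then hang the gauge by its two necks in the side-opening hooks of its stand, under the keepers, and let go. Leave the other things on the bench where they are.

Things in the scene. Friction and masses are not known exactly. Their poses are not given: they have to be found in the camera images.
- gauge_grip (a point): Centre of the double-ended plug gauge (164 mm long, 0.4 kg), on its axis. It lies on the bench, axis level and 18 mm up. x: along the axis to the go end; z: up as it lies; its roll about x does not matter. Octagonal aluminium grip 36 mm across flats (two flats stand upright as it lies), from -30 to +30 mm along x.
- gauge: The plug gauge; origin 18 mm from gauge_grip along its -z, same axes.
- gauge_neck_go (a point): Middle of the round neck beside the green collar, on the axis, 38 mm from the grip centre along +x. The neck is 18 mm in diameter and 16 mm long (x 30 to 46 mm).
- gauge_neck_nogo (a point): Middle of the like neck beside the red collar, 38 mm from the grip centre along -x (18 mm diameter, 16 mm long).
- gauge_go_shoulder (a point): Middle of the outer face of the green collar (36 mm diameter, x 46 to 52 mm), 52 mm from the grip centre along +x: the face that meets the bush when the go end is fully in.
- gauge_go_tip (a point): Middle of the go end face, 90 mm from the grip centre along +x. The go plug is 26 mm in diameter and 38 mm long (x 52 to 90 mm), with a 2 mm lead chamfer.
- gauge_nogo_tip (a point): Middle of the no-go end face, 74 mm from the grip centre along -x. The red collar (36 mm diameter) is at x -46 to -52 mm, the no-go plug (31 mm diameter, 22 mm long) at x -52 to -74 mm.
- bore_mouth (a point): Centre of the bore's mouth, on the outer face of the brass bush's flange (47 mm diameter), 75 mm above the bench. x: level, along the bore, INTO it; z: up. Bore 28 mm in diameter, 40 mm deep, closed behind.
- housing: Bearing housing (boss 54 mm diameter, square flange 76 mm) on a dark steel angle plate, fixed to the bench; origin on the bench below the mouth, axes as bore_mouth. Base 120 mm wide, 10 mm thick (two screw heads to 18 mm), reaching 32 mm in front of the mouth; upright 120 mm wide, 124 mm high, its face 40 mm behind the mouth. All rigid.
- stand: Gauge stand, fixed to the bench; origin on the bench below the middle between the two throat points. x: level, from the open side into the hooks; y: from the right hook to the left, along a hung gauge; z up. Grey base 95 x 120 x 8 mm with two upright steel hook plates, 6 mm thick, 76 mm apart between middles. Between them the space is open but for a tie rod (x 12 to 21, z 32 to 40 mm).
- throat_left (a point): Where the axis of a hung neck rests in one hook, 80 mm above the bench; axes as the stand. Relative to it: throat floor 9 mm below; throat x -11 to +11 mm; lip x -18 to -11, its top 1 mm below; post x +11 to +22; keeper over the throat x -7 to +22, z +29 to +35. A neck enters along +x over the lip and under the keeper with its axis 8 to 20 mm above this point, then drops in.
- throat_right (a point): The same point in the other hook, 76 mm from throat_left along -y; same axes and shape.
- calliper: Digital calliper, 64 x 198 x 12 mm, lying on the bench; to be left alone.
- ring_clamp: Bright ring clamp, 70 x 49 x 20 mm; to be left alone.
- driver_red: Screwdriver with a red handle, 25 x 180 x 25 mm; to be left alone.
- wrench_13: Combination spanner, 25 x 198 x 6 mm; to be left alone.
There are look-alikes about, which are no part of the job. Several things look just like the housing: the one meant starts nearest to the robot's base.

How it is judged:
By the outcome, as a careful person would: the job done as asked, in the order asked, and still so for the second after the job is handed in, with the robot touching nothing.
It also fails if it takes over 72 s, if anything falls off the work surface, if the arm or the gripper's body presses on something with over 40 N, if the wrist force passes 120 N, or if a joint passes its speed limit or range.

## Working session

There is one attempt and no reset: what is moved stays moved. The work goes in short steps, Python scripts to look and compute and a tool call to move; the robot and the scene stay as the last step left them, time stands still between calls to the robot, and variables do not carry over. Pictures are saved under pics/ and viewed, and the job is handed in when it is done.

Besides the shell and the picture viewer there is one more tool, called as name(argument=value, ...), one argument or row to a line, values as JSON. servo_tool: Moves the arm, as the interface text tells. Its arguments: {"type":"object","properties":{"delta_pos":{"type":"array","items":{"type":"array","items":{"type":"number"}}},"dr":{"type":"array","items":{"type":"array","items":{"type":"number"}}},"grip":{"type":"array","items":{"type":"number"}},"grip_force":{"type":"number"}},"required":["delta_pos","dr","grip"]}

```bash
mkdir -p pics; ls
cat > h.py <<'E'
import numpy as np, cv2
from station import ctrl
from scipy.spatial.transform import Rotation as R
def save(name,fn):
    im=ctrl.get_image(name); cv2.imwrite('pics/'+fn+'.png',im[:,:,::-1]); return im
def cam(name):
    p=ctrl.camera_params(name); f=200/np.tan(np.radians(p['fovy'])/2)
    return f,p['cx'],p['cy'],np.array(p['eye']),np.array(p['rotation'])
def ray(c,u,v):
    f,cx,cy,e,Rm=c; d=Rm@np.array([(u-cx)/f,(v-cy)/f,1]); return e,d/np.linalg.norm(d)
def atz(c,u,v,z):
    e,d=ray(c,u,v); return e+d*(z-e[2])/d[2]
def proj(c,P):
    f,cx,cy,e,Rm=c; q=Rm.T@(np.array(P)-e); return np.array([cx+f*q[0]/q[2],cy+f*q[1]/q[2]])
E
python3 - <<'E'
from h import *
for n in ['scene','top','wrist']:
    save(n,n+'0'); p=ctrl.camera_params(n); print(n,p)
o=ctrl.get_obs(); print(o)
E
```

```text
pics
scene {'fovy': 46.188647680272915, 'cx': 314.69247098137686, 'cy': 200.63335767641155, 'eye': array([-0.66867788,  1.32093589,  0.85670024]), 'rotation': array([-0.86895613,  2.20527538, -1.42219174])}
top {'fovy': 46.31497215410877, 'cx': 317.2392663274627, 'cy': 197.4659545035587, 'eye': array([0.39238806, 0.04403806, 1.51147926]), 'rotation': array([-2.22518899,  2.15943101, -0.06837326])}
wrist {'fovy': 70.69872134062582, 'cx': 319.8429422686194, 'cy': 203.51878341052867, 'eye': array([ 0.30268316, -0.55158573,  0.37364084]), 'rotation': array([ 2.37233081, -1.61694803, -0.25947014])}
{'t': 0.15, 'q': array([-1.31502441e+00,  5.32456154e-02,  1.61397060e+00, -2.94885281e-05,
        1.47603553e+00, -1.18983439e-01]), 'dq': array([ 2.88115497e-04, -2.01982046e-03, -4.40475415e-03, -8.66656486e-05,
       -1.56414917e-03,  6.92490779e-05]), 'effort': array([ 9.34103955e-04, -3.94238985e+01, -3.70723093e+01, -9.18178694e-05,
        4.60740688e-03,  7.94116687e-06]), 'tool_pos': array([ 0.22866084, -0.58116358,  0.24432516]), 'tool_rot': array([-0.38250586,  2.01832478, -2.01493149]), 'contact_force': array([-0.28091471, -0.97405984,  0.18560329]), 'wrist_torque': array([ 0.01003171, -0.03218478, -0.0290399 ]), 'opening': 0.08528891520358743}
```

View pics/scene0.png

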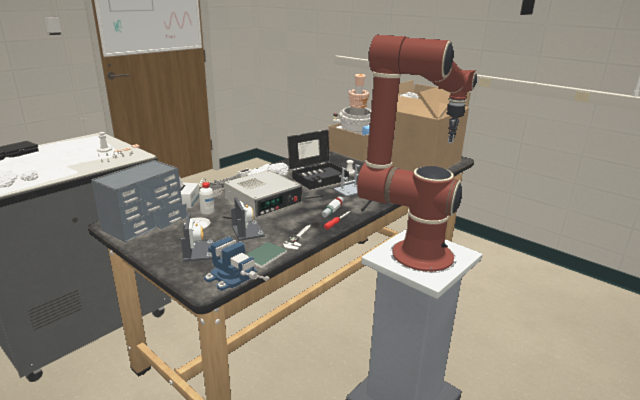

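View pics/top0.png

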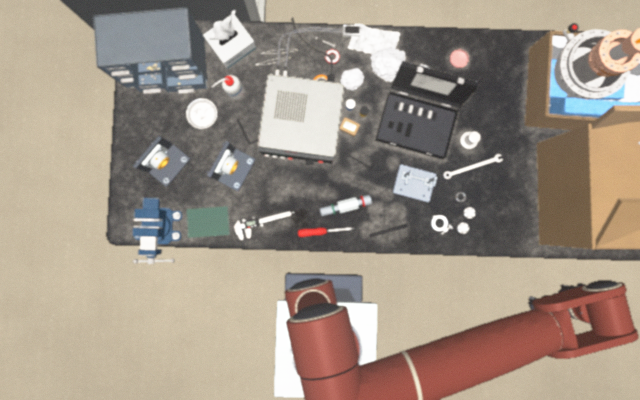

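View pics/wrist0.png

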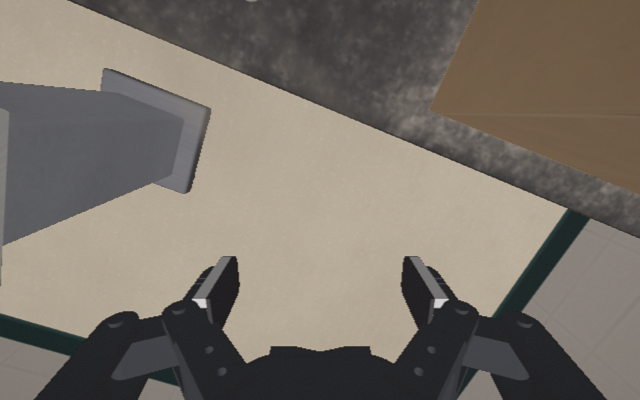

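```bash
sed -i "s/np.array(p\['rotation'\])/R.from_rotvec(p['rotation']).as_matrix()/" h.py
python3 - <<'E'
from h import *
im=save('top','top1')
cv2.imwrite('pics/top1c.png',cv2.resize(im[130:260,130:500,::-1],None,fx=2.16,fy=2.16,interpolation=cv2.INTER_CUBIC))
c=cam('top')
for l in ['gauge','housing','stand','gauge_neck_go','throat_left','bore_mouth']:
    for d in ctrl.masks_of('top',l)[:4]:
        ys,xs=np.nonzero(d['pixels']); 
        print(l,round(d['score'],2),d['extent'],xs.mean().round(1),ys.mean().round(1),atz(c,xs.mean(),ys.mean(),0.03).round(3))
print(c[4].round(3), proj(c,[0,0,0]))
E
```

```text
gauge 0.79 [320.7, 195.2, 373.7, 216.6] 346.9 205.0 [ 0.46  -0.053  0.03 ]
housing 0.85 [208.7, 143.7, 254.7, 189.5] 231.1 166.6 [0.571 0.318 0.03 ]
housing 0.84 [132.1, 136.6, 193.1, 189.3] 162.4 160.4 [0.584 0.538 0.03 ]
stand 0.79 [392.0, 164.0, 441.2, 202.4] 414.6 183.1 [ 0.536 -0.267  0.03 ]
stand 0.22 [319.6, 196.3, 369.2, 214.6] 345.4 205.3 [ 0.459 -0.049  0.03 ]
gauge_neck_go 0.71 [392.3, 158.9, 435.5, 200.7] 414.7 183.2 [ 0.536 -0.267  0.03 ]
gauge_neck_go 0.58 [319.6, 196.1, 371.6, 214.3] 346.2 205.3 [ 0.459 -0.052  0.03 ]
throat_left 0.58 [393.4, 164.5, 437.4, 202.4] 414.7 182.8 [ 0.537 -0.267  0.03 ]
throat_left 0.31 [322.9, 194.3, 374.8, 214.6] 347.2 204.9 [ 0.46  -0.054  0.03 ]
bore_mouth 0.83 [209.2, 142.4, 257.2, 188.6] 231.2 166.3 [0.572 0.318 0.03 ]
bore_mouth 0.68 [133.7, 139.0, 188.8, 182.8] 162.4 160.8 [0.583 0.538 0.03 ]
[[ 0.03  -0.998  0.06 ]
 [-1.    -0.03  -0.002]
 [ 0.004 -0.059 -0.998]] [325.63896523 349.40064573]
```

View pics/top1c.png

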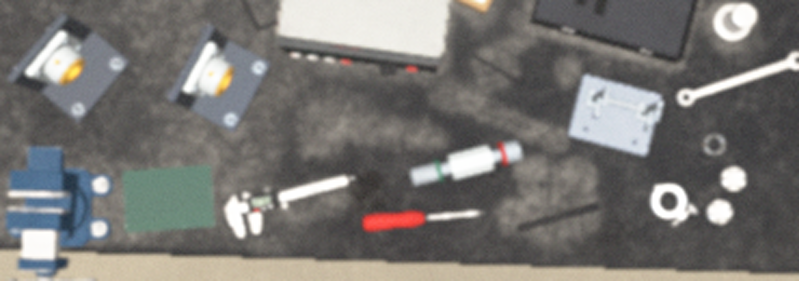

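Run:
```python
from h import *
o=ctrl.get_obs(); T=R.from_rotvec(o['tool_rot']).as_matrix(); c=cam('wrist')
print('tool',T.round(3)); print('cam in tool',(T.T@(c[3]-o['tool_pos'])).round(4)); print((T.T@c[4]).round(3))
c=cam('top')
# zoom: gauge axis pixels
im=cv2.imread('pics/top1.png')
cv2.imwrite('pics/z.png',cv2.resize(im[185:225,305:385],None,fx=8,fy=8,interpolation=cv2.INTER_CUBIC))
for (u,v) in [(320,211),(372,200)]: print(atz(c,u,v,0.018).round(3))
```

```text
tool [[-0.931 -0.     0.366]
 [-0.366  0.    -0.931]
 [-0.    -1.    -0.   ]]
cam in tool [-0.0797 -0.1293 -0.0006]
[[ 0.001  0.951  0.31 ]
 [ 0.    -0.31   0.951]
 [ 1.    -0.001 -0.001]]
[0.438 0.031 0.018]
[ 0.479 -0.134  0.018]
```

View pics/z.png

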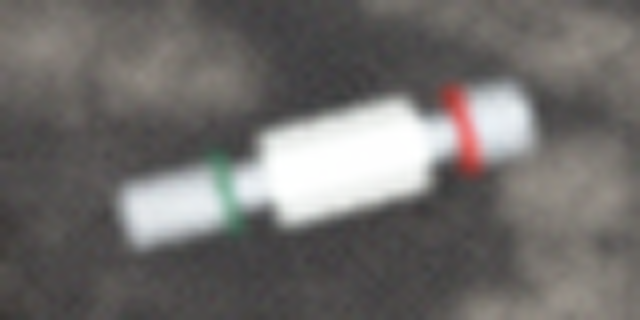

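```bash
cat >> h.py <<'E'
def Rt(psi):
    a=np.radians(psi); x=np.array([np.cos(a),np.sin(a),0]); y=np.array([0,0,-1.]); return np.column_stack([x,y,np.cross(x,y)])
def pose():
    o=ctrl.get_obs(); return o,o['tool_pos'],R.from_rotvec(o['tool_rot']).as_matrix()
def plan(pos,psi,n,k=5,p=None,T=None):
    """n rows to reach (pos, yaw psi deg, tool down)"""
    o,p0,T0=pose(); p=p0 if p is None else p; T=T0 if T is None else T
    G=Rt(psi); w=R.from_matrix(T.T@G).as_rotvec(); pos=np.array(pos,float)
    print('t',round(o['t'],2),'p',p.round(4),'yaw',np.degrees(np.arctan2(T[1,0],T[0,0])).round(2),'q6',o['q'][5].round(2),'open',round(o['opening'],4),'F',o['contact_force'].round(1),'d',(pos-p).round(4),'turn',np.degrees(w).round(2))
    dps=[];drs=[]
    for i in range(n):
        A=T@R.from_rotvec(w*i/n).as_matrix()
        dps.append((A.T@((pos-p)/n)).round(4).tolist()); drs.append(np.degrees(w/n).round(2).tolist())
    for i in range(0,n,k): print(i,dps[i:i+k],drs[i])
E
python3 - <<'E'
from h import *
plan([0.45,-0.15,0.30],-76,9)
E
```

```text
t 0.5 p [ 0.2288 -0.5816  0.2453] yaw -158.53 q6 -0.12 open 0.0854 F [ 1.1 -0.9 -0. ] d [0.2212 0.4316 0.0547] turn [ 1.000e-02 -8.253e+01 -0.000e+00]
0 [[-0.0404, -0.0061, -0.0356], [-0.0456, -0.0061, -0.0287], [-0.0496, -0.0061, -0.0211], [-0.0523, -0.0061, -0.0129], [-0.0537, -0.0061, -0.0044]] [0.0, -9.17, -0.0]
5 [[-0.0537, -0.0061, 0.0042], [-0.0524, -0.0061, 0.0127], [-0.0497, -0.0061, 0.0209], [-0.0457, -0.0061, 0.0285]] [0.0, -9.17, -0.0]
```

servo_tool(
  delta_pos=[
    [-0.04,-0.006,-0.036],
    [-0.046,-0.006,-0.029],
    [-0.05,-0.006,-0.021],
    [-0.052,-0.006,-0.013],
    [-0.054,-0.006,-0.004],
  ],
  dr=[
    [0,-9.2,0],
    [0,-9.2,0],
    [0,-9.2,0],
    [0,-9.2,0],
    [0,-9.2,0],
  ],
  grip=[1,1,1,1,1],
)

```text
t: 1.12
tool_pos: [0.3511, -0.3359, 0.2755]
tool_rot: [-1.007, 1.479, -1.479]
contact_force: [0.5, 0.2, 0.1]
opening: 0.0854
```

Run:
```python
from h import *
plan([0.45,-0.15,0.30],-76,5)
```

```text
t 1.12 p [ 0.3511 -0.3359  0.2755] yaw -111.42 q6 -0.54 open 0.0854 F [0.5 0.2 0.1] d [0.0989 0.1859 0.0245] turn [ -0.05 -35.42  -0.04]
0 [[-0.0418, -0.0049, 0.0048], [-0.0409, -0.0049, 0.01], [-0.0394, -0.0049, 0.0149], [-0.0372, -0.0049, 0.0197], [-0.0345, -0.0049, 0.0241]] [-0.01, -7.08, -0.01]
```

servo_tool(
  delta_pos=[
    [-0.042,-0.005,0.005],
    [-0.041,-0.005,0.01],
    [-0.039,-0.005,0.015],
    [-0.037,-0.005,0.02],
    [-0.034,-0.005,0.024],
  ],
  dr=[
    [0,-7.1,0],
    [0,-7.1,0],
    [0,-7.1,0],
    [0,-7.1,0],
    [0,-7.1,0],
  ],
  grip=[1,1,1,1,1],
)

```text
t: 1.75
tool_pos: [0.4513, -0.1427, 0.3031]
tool_rot: [-1.323, 1.005, -1.014]
contact_force: [0.8, -0.9, 0.1]
opening: 0.0854
```

```bash
cat >> h.py <<'E'
def wsnap(fn):
    """snap wrist and store calibration"""
    c=cam('wrist'); im=save('wrist',fn); c2=cam('wrist')
    import pickle; pickle.dump(c,open('pics/'+fn+'.pkl','wb')); print('camdrift',np.abs(c2[3]-c[3]).max().round(5)); return im,c
def load(fn):
    import pickle; return pickle.load(open('pics/'+fn+'.pkl','rb'))
E
python3 - <<'E'
from h import *
plan([0.45,-0.15,0.30],-76,1)
im,c=wsnap('w1')
for l in ['gauge','stand']:
    for d in ctrl.masks_of('wrist',l)[:3]:
        print(l,round(d['score'],2),d['extent'])
E
```

```text
t 1.75 p [ 0.4513 -0.1427  0.3031] yaw -74.65 q6 -0.73 open 0.0854 F [ 0.8 -0.9  0.1] d [-0.0013 -0.0073 -0.0031] turn [-0.25  1.35  0.19]
0 [[0.0067, 0.0031, -0.0033]] [-0.25, 1.35, 0.19]
camdrift 0.00298
gauge 0.63 [330.7, 33.9, 359.3, 166.7]
stand 0.7 [312.5, 212.5, 392.8, 322.4]
```

View pics/w1.png

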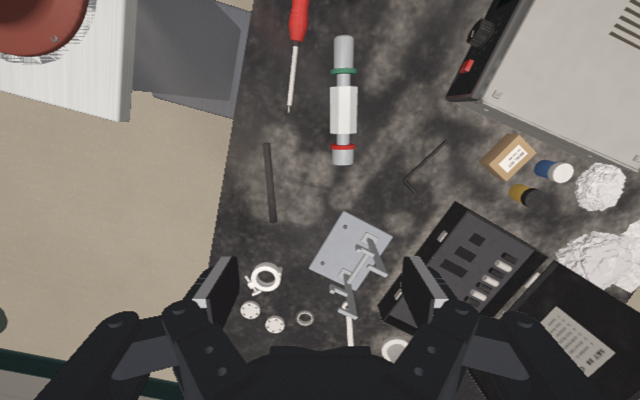

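Run:
```python
from h import *
im,c=wsnap('w2')
im=im[:,:,::-1]
cv2.imwrite('pics/w2a.png',cv2.resize(im[25:180,300:390],None,fx=3.8,fy=3.8,interpolation=cv2.INTER_CUBIC))
cv2.imwrite('pics/w2b.png',cv2.resize(im[200:340,290:410],None,fx=4.2,fy=4.2,interpolation=cv2.INTER_CUBIC))
```

```text
camdrift 0.00087
```

View pics/w2a.png

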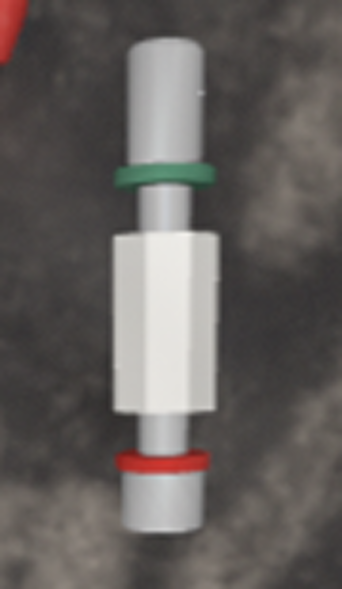

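View pics/w2b.png

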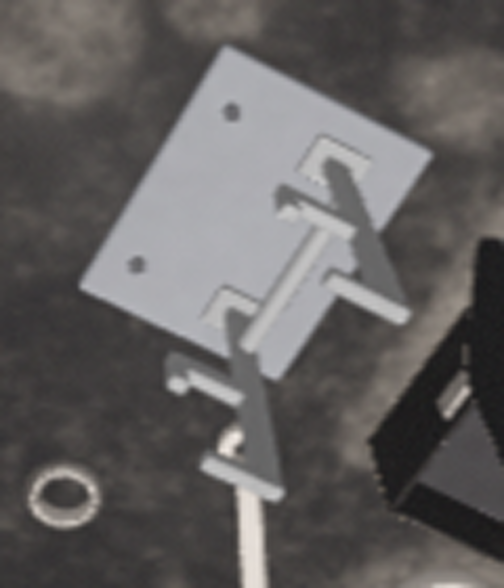

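Run:
```python
from h import *
c=load('w2')
f=lambda a,b:(300+a/3.8,25+b/3.8)
g=atz(c,*f(165.5,176),0.018); r=atz(c,*f(163,461),0.018)
print(g,r,np.linalg.norm(g-r),(g+r)/2,np.degrees(np.arctan2(*(g-r)[1::-1])))
b=atz(c,*f(166.5,233),0.018); d=atz(c,*f(165,411),0.018); print(b,d,np.linalg.norm(b-d),(b+d)/2)
# triangulate w/ top pic z
ct=cam('top')
def tri(c1,p1,c2,p2):
    a,u=ray(c1,*p1);b,v=ray(c2,*p2); s=np.linalg.lstsq(np.column_stack([u,-v]),b-a,rcond=None)[0]; return (a+u*s[0]+b+v*s[1])/2, np.linalg.norm(a+u*s[0]-b-v*s[1])
z=lambda a,b:(305+(a+.5)/8-.5,185+(b+.5)/8-.5)
print(tri(c,f(165.5,176),ct,z(226,192)),tri(c,f(163,461),ct,z(462,130)))
plan([0.456,-0.05,0.2],-76,3)
```

```text
[ 0.44886707 -0.00804339  0.018     ] [ 0.47650301 -0.10333365  0.018     ] 0.0992168253981996 [ 0.46268504 -0.05568852  0.018     ] 106.17313535044346
[ 0.45457211 -0.02578569  0.018     ] [ 0.47189813 -0.08534634  0.018     ] 0.06202952822473882 [ 0.46323512 -0.05556602  0.018     ]
(array([ 0.44775824, -0.00933807,  0.02761086]), np.float64(0.001337993777282013)) (array([ 0.47371771, -0.10096954,  0.04265558]), np.float64(0.00018534196087509545))
t 1.95 p [ 0.451  -0.1437  0.3028] yaw -74.86 q6 -0.73 open 0.0853 F [-0.7 -0.4  0.5] d [ 0.005   0.0937 -0.1028] turn [-0.21  1.15  0.19]
0 [[-0.0298, 0.0342, 0.0097], [-0.0298, 0.0342, 0.0095], [-0.0299, 0.0343, 0.0093]] [-0.07, 0.38, 0.06]
```

servo_tool(
  delta_pos=[
    [-0.028,0.043,0.013],
    [-0.028,0.043,0.012],
    [-0.029,0.043,0.012],
    [0,0,0],
  ],
  dr=[
    [0,-0.4,0],
    [0,-0.4,0],
    [0,-0.3,0],
    [0,0,0],
  ],
  grip=[1,1,1,1],
)

```text
t: 2.45
tool_pos: [0.4641, -0.0557, 0.1706]
tool_rot: [-1.327, 1.0, -1.013]
contact_force: [0.8, -0.8, 0.2]
opening: 0.085
```

Run:
```python
from h import *
im,c=wsnap('w3')
plan([0.463,-0.056,0.017],-73.8,5)
for d in ctrl.masks_of('wrist','gauge')[:2]: print(round(d['score'],2),d['extent'])
im=im[:,:,::-1]
cv2.imwrite('pics/w3a.png',cv2.resize(im[50:350,220:420],None,fx=2,fy=2,interpolation=cv2.INTER_CUBIC))
```

```text
camdrift 0.00252
t 2.5 p [ 0.4657 -0.057   0.1733] yaw -74.47 q6 -0.55 open 0.0854 F [ 0.4 -0.2  0.2] d [-0.0027  0.001  -0.1563] turn [-0.43 -0.67  0.59]
0 [[-0.0007, 0.0312, -0.0007], [-0.0006, 0.0312, -0.0006], [-0.0005, 0.0312, -0.0006], [-0.0005, 0.0312, -0.0006], [-0.0004, 0.0313, -0.0005]] [-0.09, -0.13, 0.12]
0.97 [294.4, 94.3, 337.0, 262.8]
```

View pics/w3a.png

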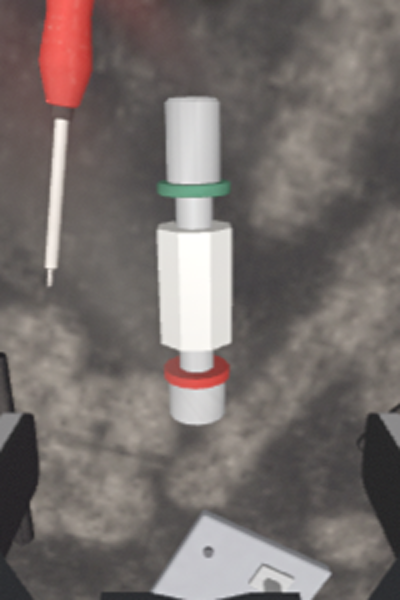

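Run:
```python
from h import *
c=load('w3'); c2=load('w2')
f=lambda a,b:(220+(a+.5)/2-.5,50+(b+.5)/2-.5)
f2=lambda a,b:(300+a/3.8,25+b/3.8)
g=atz(c,*f(194,188),0.018); r=atz(c,*f(197,371),0.018)
print(g,r,np.linalg.norm(g-r),(g+r)/2,np.degrees(np.arctan2(*(g-r)[1::-1])))
b=atz(c,*f(195,226),0.018); d=atz(c,*f(196.5,348),0.018); print(b,d,np.linalg.norm(b-d),(b+d)/2,np.degrees(np.arctan2(*(b-d)[1::-1])))
def tri(c1,p1,c2,p2):
    a,u=ray(c1,*p1);b,v=ray(c2,*p2); s=np.linalg.lstsq(np.column_stack([u,-v]),b-a,rcond=None)[0]; return (a+u*s[0]+b+v*s[1])/2, np.linalg.norm(a+u*s[0]-b-v*s[1])
print(tri(c,f(194,188),c2,f2(165.5,176)),tri(c,f(197,371),c2,f2(163,461)))
plan([0.463,-0.056,0.017],-73.5,5)
```

```text
[ 0.44848316 -0.00907273  0.018     ] [ 0.47609919 -0.10353441  0.018     ] 0.09841572454886248 [ 0.46229117 -0.05630357  0.018     ] 106.29636464184985
[ 0.45393078 -0.02703271  0.018     ] [ 0.47222807 -0.09052907  0.018     ] 0.0660800894331998 [ 0.46307942 -0.05878089  0.018     ] 106.07501652445502
(array([ 0.44852956, -0.00861492,  0.02223499]), np.float64(0.0002881590102201587)) (array([ 0.47623442, -0.10328384,  0.01857159]), np.float64(0.0004061224956277853))
t 2.55 p [ 0.467  -0.0577  0.1754] yaw -74.5 q6 -0.55 open 0.0854 F [ 0.7 -0.   0.1] d [-0.004   0.0017 -0.1584] turn [-0.62 -1.    0.71]
0 [[-0.0009, 0.0317, -0.001], [-0.0009, 0.0317, -0.0009], [-0.0008, 0.0317, -0.0009], [-0.0007, 0.0317, -0.0008], [-0.0006, 0.0317, -0.0007]] [-0.12, -0.2, 0.14]
```

servo_tool(
  delta_pos=[
    [-0.001,0.032,-0.001],
    [-0.001,0.032,-0.001],
    [-0.001,0.032,-0.001],
    [-0.001,0.015,-0.001],
    [0,0,0],
  ],
  dr=[
    [-0.1,-0.2,0.2],
    [-0.1,-0.2,0.2],
    [-0.1,-0.2,0.1],
    [-0.1,-0.2,0.1],
    [0,0,0],
  ],
  grip=[0.75,0.75,0.75,0.75,0.75],
)

```text
t: 3.18
tool_pos: [0.4732, -0.0657, 0.0754]
tool_rot: [-1.318, 0.981, -1.026]
contact_force: [1.1, 0.2, -0.6]
opening: 0.0639
```

Run:
```python
from h import *
plan([0.4625,-0.056,0.017],-73.8,3)
```

```text
t 3.17 p [ 0.4732 -0.0657  0.0754] yaw -74.31 q6 -0.57 open 0.0639 F [ 1.1  0.2 -0.6] d [-0.0107  0.0097 -0.0584] turn [-1.34 -0.49  0.97]
0 [[-0.0044, 0.0193, -0.003], [-0.0043, 0.0194, -0.0029], [-0.0042, 0.0194, -0.0027]] [-0.45, -0.16, 0.32]
```

servo_tool(
  delta_pos=[
    [-0.007,0.01,-0.005],
    [-0.006,0.01,-0.004],
    [0,0,0],
    [0,0,0],
  ],
  dr=[
    [-0.7,-0.3,0.5],
    [-0.7,-0.2,0.5],
    [0,0,0],
    [0,0,0],
  ],
  grip=[0.75,0.75,0.75,0.75],
)

```text
t: 3.68
tool_pos: [0.4634, -0.0563, 0.0577]
tool_rot: [-1.329, 0.995, -1.001]
contact_force: [0.4, -0.4, -0.4]
opening: 0.0639
```

Run:
```python
from h import *
plan([0.4625,-0.056,0.017],-73.8,2)
plan([0.4625,-0.056,0.017],-73.8,2)
```

```text
t 3.67 p [ 0.4634 -0.0563  0.0577] yaw -73.79 q6 -0.56 open 0.0639 F [ 0.4 -0.4 -0.4] d [-0.0009  0.0003 -0.0407] turn [-0.17  0.01  0.11]
0 [[-0.0003, 0.0204, -0.0004], [-0.0003, 0.0204, -0.0004]] [-0.08, 0.01, 0.06]
t 3.67 p [ 0.4634 -0.0563  0.0577] yaw -73.79 q6 -0.56 open 0.0639 F [ 0.4 -0.4 -0.4] d [-0.0009  0.0003 -0.0407] turn [-0.17  0.01  0.11]
0 [[-0.0003, 0.0204, -0.0004], [-0.0003, 0.0204, -0.0004]] [-0.08, 0.01, 0.06]
```

Well aligned; descend in small rows.

servo_tool(
  delta_pos=[
    [0,0.014,0],
    [0,0.013,0],
    [0,0.01,0],
    [0,0,0],
    [0,0,0],
  ],
  dr=[
    [-0.1,0,0.1],
    [0,0,0],
    [0,0,0],
    [0,0,0],
    [0,0,0],
  ],
  grip=[0.75,0.75,0.75,0.75,0.75],
)

```text
t: 4.3
tool_pos: [0.4631, -0.0561, 0.0176]
tool_rot: [-1.33, 0.998, -0.998]
contact_force: [-0.4, 0.2, 0.2]
opening: 0.064
```

Run:
```python
from h import *
plan([0.4625,-0.056,0.017],-73.8,1)
```

```text
t 4.3 p [ 0.4631 -0.0561  0.0176] yaw -73.78 q6 -0.56 open 0.064 F [-0.4  0.2  0.2] d [-0.0006  0.0001 -0.0006] turn [-0.01  0.02 -0.03]
0 [[-0.0003, 0.0006, -0.0006]] [-0.01, 0.02, -0.03]
```

servo_tool(
  delta_pos=[
    [0,0,0],
    [0,0,0],
    [0,0,0],
    [0,0,0],
    [0,0,0],
  ],
  dr=[
    [0,0,0],
    [0,0,0],
    [0,0,0],
    [0,0,0],
    [0,0,0],
  ],
  grip=[0.3,0.3,0.3,0.3,0.3],
  grip_force=80,
)

```text
t: 4.92
tool_pos: [0.4636, -0.0563, 0.0184]
tool_rot: [-1.329, 0.997, -0.999]
contact_force: [0.3, -0.5, -1.6]
opening: 0.0345
```

Run:
```python
from h import *
plan([0.4625,-0.056,0.2],-73.8,5)
```

```text
t 4.92 p [ 0.4636 -0.0563  0.0184] yaw -73.78 q6 -0.56 open 0.0345 F [ 0.3 -0.5 -1.6] d [-0.0011  0.0003  0.1816] turn [-0.08  0.02  0.03]
0 [[-0.0001, -0.0363, -0.0001], [-0.0001, -0.0363, -0.0002], [-0.0001, -0.0363, -0.0002], [-0.0001, -0.0363, -0.0002], [-0.0001, -0.0363, -0.0002]] [-0.02, 0.0, 0.01]
```

servo_tool(
  delta_pos=[
    [0,-0.02,0],
    [0,-0.04,0],
    [0,-0.05,0],
    [0,-0.05,0],
    [-0.02,-0.03,0],
  ],
  dr=[
    [0,0,0],
    [0,0,0],
    [0,0,0],
    [0,0,0],
    [0,0,0],
  ],
  grip=[0.3,0.3,0.3,0.3,0.3],
)

```text
t: 5.55
tool_pos: [0.4528, -0.036, 0.2061]
tool_rot: [-1.334, 1.012, -0.988]
contact_force: [0.8, 0.5, -4.5]
opening: 0.0345
```

Run:
```python
from h import *
plan([0.47,0.2,0.27],-73.8,5)
```

```text
t 5.55 p [ 0.4528 -0.036   0.2061] yaw -73.89 q6 -0.53 open 0.0345 F [ 0.8  0.5 -4.5] d [0.0172 0.236  0.0639] turn [ 0.72 -0.08 -0.49]
0 [[-0.0445, -0.0126, 0.0162], [-0.0445, -0.0126, 0.0163], [-0.0445, -0.0127, 0.0163], [-0.0444, -0.0127, 0.0164], [-0.0444, -0.0127, 0.0164]] [0.14, -0.02, -0.1]
```

servo_tool(
  delta_pos=[
    [-0.044,-0.013,0.016],
    [-0.044,-0.013,0.016],
    [-0.044,-0.013,0.016],
    [-0.044,-0.013,0.016],
    [-0.035,-0.01,0.013],
  ],
  dr=[
    [0.1,0,-0.1],
    [0.1,0,-0.1],
    [0.1,0,-0.1],
    [0.1,0,-0.1],
    [0.1,0,-0.1],
  ],
  grip=[0.3,0.3,0.3,0.3,0.3],
)

```text
t: 6.18
tool_pos: [0.4677, 0.1929, 0.2689]
tool_rot: [-1.332, 1.005, -1.002]
contact_force: [0.3, 0.4, -4.2]
opening: 0.0344
```

servo_tool(
  delta_pos=[
    [0,0,0],
    [0,0,0],
    [0,0,0],
  ],
  dr=[
    [0,0,0],
    [0,0,0],
    [0,0,0],
  ],
  grip=[0.3,0.3,0.3],
)

```text
t: 6.55
tool_pos: [0.4665, 0.1939, 0.2668]
tool_rot: [-1.337, 1.005, -0.999]
contact_force: [0.6, -0.3, -4.4]
opening: 0.0341
```

Run:
```python
from h import *
im,c=wsnap('w4')
plan([0.47,0.2,0.27],-73.8,5)
for l in ['housing','bore_mouth']:
  for d in ctrl.masks_of('wrist',l)[:3]: print(l,round(d['score'],2),d['extent'])
```

```text
camdrift 0.00012
t 6.6 p [0.4664 0.1937 0.2667] yaw -73.98 q6 -0.03 open 0.0345 F [-0.1  1.4 -4.6] d [0.0036 0.0063 0.0033] turn [ 0.49 -0.18  0.1 ]
0 [[-0.001, -0.0007, 0.001], [-0.001, -0.0007, 0.001], [-0.001, -0.0007, 0.001], [-0.001, -0.0007, 0.001], [-0.001, -0.0007, 0.001]] [0.1, -0.04, 0.02]
housing 0.69 [367.6, 20.2, 538.6, 159.8]
bore_mouth 0.68 [368.4, 22.5, 539.6, 165.5]
```

View pics/w4.png

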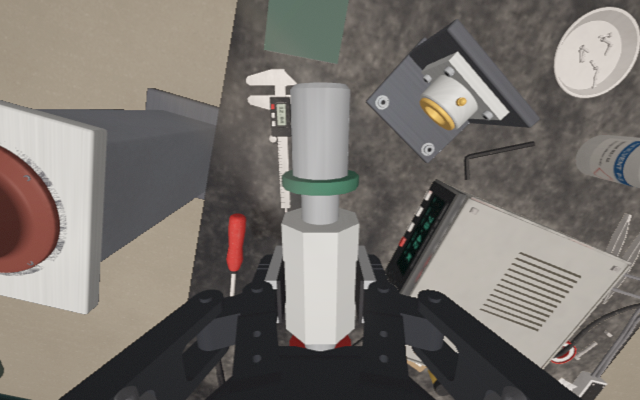

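Run:
```python
from h import *
im=cv2.imread('pics/w4.png')
cv2.imwrite('pics/w4a.png',cv2.resize(im[10:170,360:545],None,fx=4,fy=3.6 if 0 else 4,interpolation=cv2.INTER_CUBIC)[:600])
```

```text
(no output)
```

View pics/w4a.png

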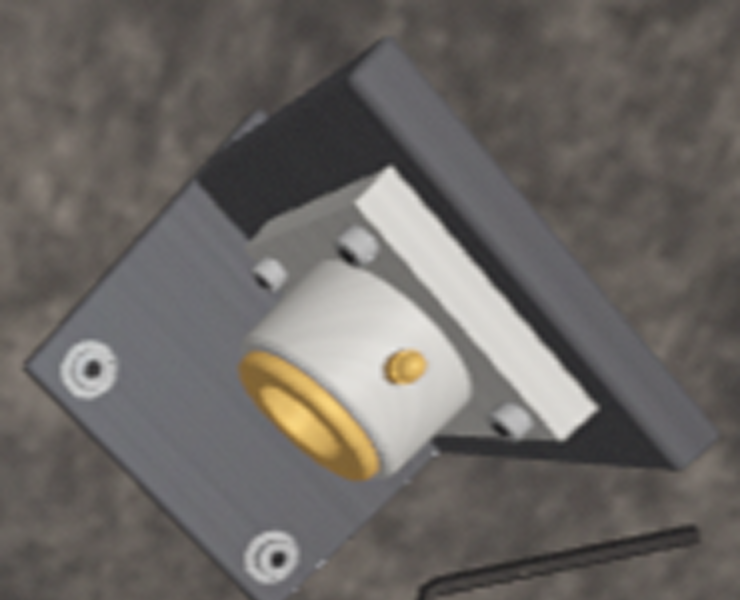

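```bash
cat > fith.py <<'E'
from h import *
from scipy.optimize import least_squares
def H(p,P): 
    a=np.radians(p[2]); x=np.array([np.cos(a),np.sin(a),0]); y=np.array([-np.sin(a),np.cos(a),0]); P=np.atleast_2d(P)
    return np.array([p[0],p[1],0])+P[:,:1]*x+P[:,1:2]*y+P[:,2:]*np.array([0,0,1])
def brass(fn,box):
    im=cv2.imread('pics/'+fn+'.png'); hsv=cv2.cvtColor(im,cv2.COLOR_BGR2HSV)
    m=cv2.inRange(hsv,(12,110,60),(32,255,255)); k=np.zeros_like(m); l,t,r,b=box; k[t:b,l:r]=m[t:b,l:r]
    n,lab,st,_=cv2.connectedComponentsWithStats(k); i=1+np.argmax(st[1:,4]); k=(lab==i).astype(np.uint8)
    cs,_=cv2.findContours(k,cv2.RETR_EXTERNAL,cv2.CHAIN_APPROX_NONE); return cv2.convexHull(max(cs,key=len))[:,0].astype(float),st[i]
def circ(c,p,x=0,r=.0235,z=.075):
    t=np.linspace(0,2*np.pi,240,endpoint=False)
    return np.array([proj(c,q) for q in H(p,np.column_stack([np.full(240,x),r*np.cos(t),z+r*np.sin(t)]))])
E
python3 - <<'E'
from fith import *
c=load('w4'); f=lambda a,b:np.array([360+(a+.5)/4-.5,10+(b+.5)/4-.5])
h,st=brass('w4',(412,85,460,135)); print(st,h.astype(int).tolist())
cor=[((25,367),(-.032,.06,.01)),((350,78),(.040,.06,.124)),((682,468),(.040,-.06,.124))]
def res(p,full=False):
    C=circ(c,p); C2=circ(c,p,.003)
    hull=cv2.convexHull(np.vstack([C,C2]).astype(np.float32))
    r=[cv2.pointPolygonTest(hull,(float(a),float(b)),True) for a,b in h]
    q=[(proj(c,H(p,P)[0])-f(*uv)) for uv,P in cor]
    if full: print(np.round(r,1),np.round(q,1))
    return np.r_[np.array(r)*0.6,np.ravel(q)*1]
s=least_squares(res,[.56,.3,50],x_scale=[.01,.01,5],diff_step=1e-4); print(s.x,s.cost); res(s.x,True)
im=cv2.imread('pics/w4.png')
for q in circ(c,s.x): cv2.circle(im,tuple(q.round().astype(int)),0,(0,0,255),-1)
for P in [(-.032,.06,.01),(-.032,-.06,.01),(.04,.06,.124),(.04,-.06,.124),(0,0,.075)]: cv2.circle(im,tuple(proj(c,H(s.x,P)[0]).round().astype(int)),1,(0,255,0),-1)
cv2.imwrite('pics/w4b.png',cv2.resize(im[10:160,360:545],None,fx=4,fy=4))
E
```

```text
[420  98  34  32 528] [[426, 98], [429, 99], [434, 102], [438, 105], [449, 116], [452, 120], [453, 122], [453, 127], [451, 129], [447, 129], [439, 125], [434, 121], [425, 112], [422, 108], [420, 104], [420, 101], [421, 99], [422, 98]]
[ 0.56374362  0.30134457 64.04143209] 1.7199629540563968
[ 0.2 -0.1 -0.2 -0.1  0.  -0.   0.1  0.8  0.8  0.3 -0.2 -0.1  0.   0.1
  0.4  1.   0.5  0.5] [[ 0.1 -0.3]
 [-0.7 -0.5]
 [ 1.   0.7]]
```

View pics/w4b.png

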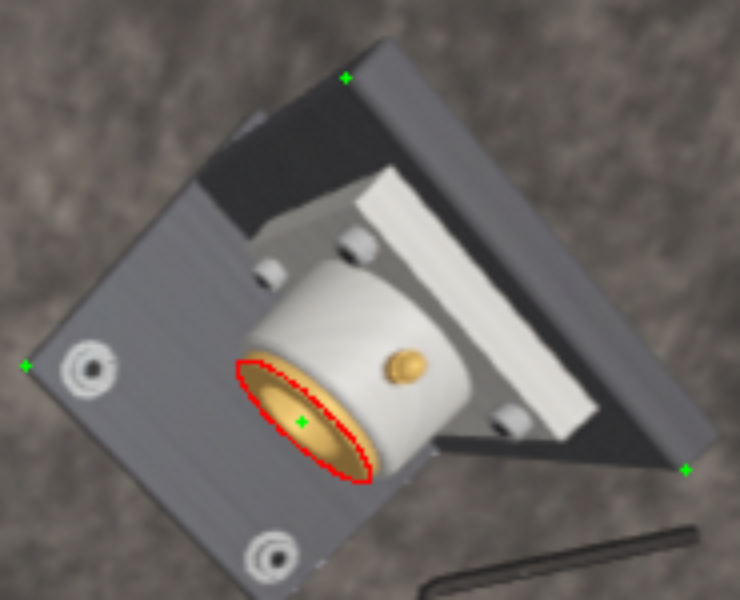

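```bash
cat >> h.py <<'E'
def gauge_overlay(fn,off=(0,0,0),rot=(0,0,0),out=None,p=None,T=None,c=None,crop=None,s=2):
    im=cv2.imread('pics/'+fn+'.png'); t=np.linspace(0,2*np.pi,200)
    for x,r in [(.09,.011),(.088,.013),(.052,.018),(.046,.018),(-.046,.018),(-.052,.018),(-.074,.0155)]:
        L=np.column_stack([np.full(200,-x),r*np.cos(t),r*np.sin(t)])@R.from_rotvec(np.radians(rot)).as_matrix().T+np.array(off)
        for q in L:
            u=proj(c,p+T@q).round().astype(int)
            if 0<=u[0]<640 and 0<=u[1]<400: im[u[1],u[0]]=(0,0,255)
    if crop: im=im[crop[1]:crop[3],crop[0]:crop[2]]
    cv2.imwrite('pics/'+(out or fn+'o')+'.png',cv2.resize(im,None,fx=s,fy=s,interpolation=cv2.INTER_NEAREST))
E
python3 - <<'E'
from h import *
o,p,T=pose(); c=load('w4')
gauge_overlay('w4',(0.0,0,0),p=p,T=T,c=c,crop=(240,60,400,360),s=2)
E
```

```text
(no output)
```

View pics/w4o.png

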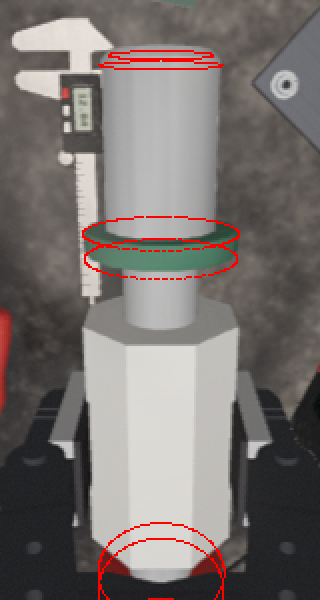

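Run:
```python
from h import *
im=cv2.imread('pics/w4.png')
cv2.imwrite('pics/w4z.png',cv2.resize(im[75:215,275:370],None,fx=4.2,fy=4.2,interpolation=cv2.INTER_CUBIC))
g=cv2.cvtColor(im,cv2.COLOR_BGR2GRAY).astype(int)
for v in [90,95,100,110,120,130,140,150,160]: print(v,g[v,285:300].tolist(),g[v,342:358].tolist())
```

```text
90 [159, 95, 86, 87, 88, 122, 136, 140, 141, 145, 149, 154, 158, 161, 162] [162, 160, 156, 153, 148, 144, 139, 130, 107, 96, 99, 97, 93, 90, 88, 89]
95 [208, 214, 223, 226, 227, 195, 149, 139, 141, 147, 150, 154, 159, 162, 162] [162, 158, 155, 150, 147, 142, 138, 129, 103, 82, 84, 85, 89, 96, 106, 110]
100 [66, 68, 68, 66, 68, 136, 145, 141, 143, 147, 151, 155, 159, 162, 164] [161, 157, 153, 151, 145, 141, 138, 122, 101, 90, 87, 88, 93, 96, 98, 101]
110 [147, 76, 66, 71, 60, 62, 120, 140, 143, 148, 152, 155, 158, 163, 164] [159, 155, 151, 147, 143, 139, 135, 107, 89, 87, 85, 84, 86, 89, 91, 94]
120 [158, 100, 80, 79, 71, 66, 126, 145, 145, 149, 151, 156, 160, 163, 165] [158, 154, 150, 146, 142, 138, 142, 118, 92, 88, 89, 90, 92, 92, 91, 91]
130 [74, 73, 71, 77, 77, 72, 102, 133, 146, 149, 153, 156, 159, 164, 166] [156, 152, 148, 143, 138, 134, 123, 104, 94, 94, 94, 93, 93, 93, 91, 90]
140 [218, 219, 173, 106, 98, 96, 104, 132, 146, 150, 154, 156, 159, 165, 168] [154, 150, 146, 141, 136, 130, 116, 101, 95, 93, 89, 88, 86, 88, 87, 87]
150 [217, 218, 190, 132, 96, 88, 87, 127, 146, 150, 153, 155, 160, 164, 168] [153, 148, 143, 138, 133, 127, 105, 86, 81, 81, 82, 82, 82, 82, 82, 85]
160 [214, 217, 213, 166, 104, 90, 91, 122, 143, 150, 153, 156, 160, 163, 168] [151, 146, 142, 135, 130, 120, 96, 81, 84, 83, 80, 79, 77, 80, 80, 82]
```

View pics/w4z.png

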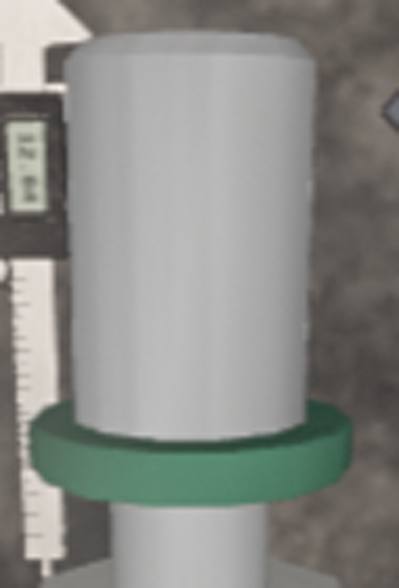

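```bash
cat > fitg.py <<'E'
from h import *
from scipy.optimize import least_squares
t=np.linspace(0,2*np.pi,180,endpoint=False)
def circg(c,p,T,m,x,r):
    off=np.array([m[0],m[1],m[2]]); Rm=R.from_rotvec(np.radians([0,m[4],m[3]])).as_matrix()
    L=np.column_stack([np.full(180,-x),r*np.cos(t),r*np.sin(t)])@Rm.T+off
    return np.array([proj(c,p+T@q) for q in L])
def edges(C,v):
    hull=cv2.convexHull(C.astype(np.float32))[:,0]; us=[]
    for a,b in zip(hull,np.roll(hull,-1,0)):
        if (a[1]-v)*(b[1]-v)<=0 and a[1]!=b[1]: us.append(a[0]+(b[0]-a[0])*(v-a[1])/(b[1]-a[1]))
    return min(us),max(us)
E
python3 - <<'E'
from fitg import *
o,p,T=pose(); c=load('w4')
obs={95:(290.0,349.8),110:(290.7,349.0),130:(291.2,348.3),150:(291.7,347.8),160:(291.8,347.6)}
def res(m,full=0):
    P=np.vstack([circg(c,p,T,m,.088,.013),circg(c,p,T,m,.052,.013)]); r=[]
    for v,(a,b) in obs.items():
        e=edges(P,v); r+=[e[0]-a,e[1]-b]
    tip=circg(c,p,T,m,.09,.011); r.append(tip[:,1].min()-82.6)
    col=np.vstack([circg(c,p,T,m,.052,.018),circg(c,p,T,m,.046,.018)])
    r+=[col[:,1].max()-194.8,col[:,0].min()-282.1,col[:,0].max()-358.8]
    if full: print(np.round(r,1))
    return np.array(r)
s=least_squares(res,[0,0,0,0,0],x_scale=[.001,.001,.001,1,1]); print(s.x[:3]*1000,s.x[3:],s.cost); res(s.x,1); res([0,0,0,0,0],1)
E
```

```text
[-1.02036648  0.79904295 -0.65324249] [-0.67172453  0.55346559] 2.4469469676266904
[ 0.3  0.8 -0.1  1.  -0.2  0.9 -0.3  0.6 -0.2  0.4 -0.3  0.5 -1.1 -0.4]
[-0.6  0.8 -0.8  1.1 -0.7  1.2 -0.5  1.1 -0.3  1.   2.4  4.2 -1.   0.2]
```

Run:
```python
from h import *
c=load('w4')
for z in (0,.05,.08,.1): print(z,[atz(c,*q,z).round(3) for q in [(437,180),(388,270),(469,195)]])
ct=cam('top')
im=cv2.imread('pics/top1.png'); cv2.imwrite('pics/tz.png',cv2.resize(im[60:200,200:350],None,fx=4,fy=4,interpolation=cv2.INTER_CUBIC))
print(proj(ct,[.5155,.2024,.075]),proj(ct,[.5637,.3013,.075]))
plan([0.50,0.17,0.2],-116,5)
```

```text
0 [array([0.629, 0.227, 0.   ]), array([0.613, 0.069, 0.   ]), array([0.683, 0.219, 0.   ])]
0.05 [array([0.606, 0.232, 0.05 ]), array([0.592, 0.094, 0.05 ]), array([0.653, 0.226, 0.05 ])]
0.08 [array([0.592, 0.236, 0.08 ]), array([0.579, 0.11 , 0.08 ]), array([0.635, 0.23 , 0.08 ])]
0.1 [array([0.583, 0.238, 0.1  ]), array([0.571, 0.12 , 0.1  ]), array([0.623, 0.232, 0.1  ])]
[265.33748718 183.77033411] [233.88101254 167.25594898]
t 6.7 p [0.4666 0.1939 0.2671] yaw -73.98 q6 -0.03 open 0.0343 F [-0.2  0.1 -4.2] d [ 0.0334 -0.0239 -0.0671] turn [ 0.39 42.02  0.25]
0 [[0.0064, 0.0134, 0.0052], [0.0056, 0.0134, 0.0061], [0.0047, 0.0134, 0.0068], [0.0036, 0.0134, 0.0074], [0.0025, 0.0134, 0.0078]] [0.08, 8.4, 0.05]
```

View pics/tz.png

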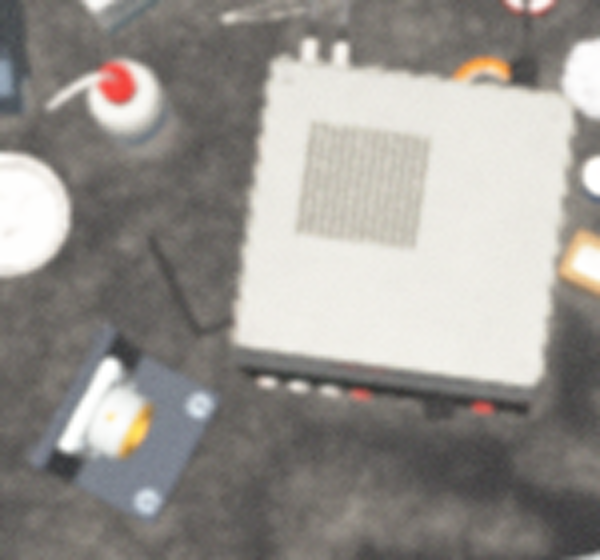

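```bash
cat >> h.py <<'E'
def tri(c1,p1,c2,p2):
    a,u=ray(c1,*p1);b,v=ray(c2,*p2); s=np.linalg.lstsq(np.column_stack([u,-v]),b-a,rcond=None)[0]; return ((a+u*s[0]+b+v*s[1])/2).round(4), np.linalg.norm(a+u*s[0]-b-v*s[1]).round(4)
E
python3 - <<'E'
from h import *
c=load('w4');ct=cam('top')
f=lambda a,b:(200+(a+.5)/4-.5,60+(b+.5)/4-.5)
print(tri(c,(437,180),ct,f(240,370)))   # front black top-left corner
print(tri(c,(469,194),ct,f(238,350)))
im=cv2.imread('pics/w4.png'); cv2.imwrite('pics/w4i.png',cv2.resize(im[160:360,370:640],None,fx=2.8,fy=2.8,interpolation=cv2.INTER_CUBIC))
E
```

```text
(array([0.621 , 0.2297, 0.0193]), np.float64(0.0022))
(array([0.6292, 0.228 , 0.0845]), np.float64(0.0078))
```

View pics/w4i.png

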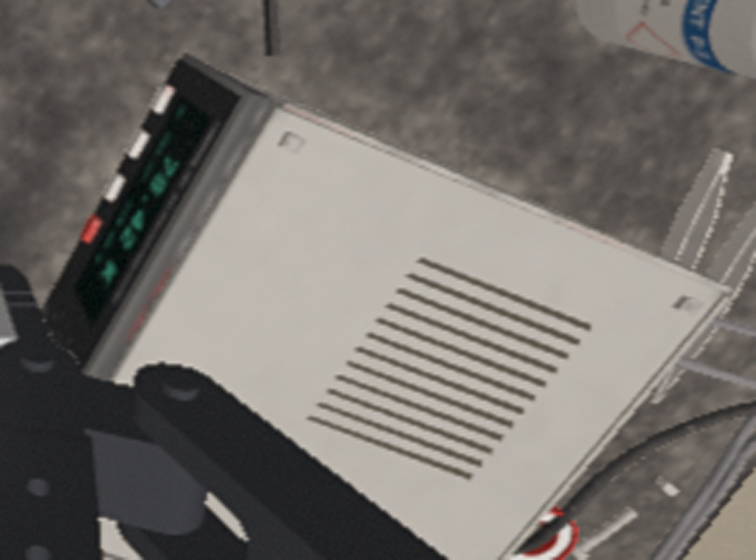

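servo_tool(
  delta_pos=[
    [0.004,0.013,0.007],
    [0.003,0.013,0.008],
    [0.002,0.013,0.009],
    [0.001,0.013,0.009],
    [0,0.013,0.009],
  ],
  dr=[
    [0.1,8.4,0],
    [0.1,8.4,0],
    [0.1,8.4,0],
    [0.1,8.4,0],
    [0.1,8.4,0],
  ],
  grip=[0.3,0.3,0.3,0.3,0.3],
)

```text
t: 7.32
tool_pos: [0.511, 0.1791, 0.2019]
tool_rot: [-0.939, 1.549, -1.56]
contact_force: [-0.3, 0.9, -4.2]
opening: 0.0343
```

servo_tool(
  delta_pos=[
    [0,0,0],
    [0,0,0],
  ],
  dr=[
    [0,0,0],
    [0,0,0],
  ],
  grip=[0.3,0.3],
)

```text
t: 7.58
tool_pos: [0.5106, 0.178, 0.201]
tool_rot: [-0.942, 1.549, -1.558]
contact_force: [-0.1, -0.4, -4.0]
opening: 0.0344
```

Run:
```python
from h import *
im,c=wsnap('w5')
plan([0.511,0.1934,0.0754],-116,4)
```

```text
camdrift 6e-05
t 7.62 p [0.5105 0.178  0.2009] yaw -117.54 q6 0.68 open 0.0347 F [-0.1 -0.3 -4.4] d [ 0.0005  0.0154 -0.1255] turn [-0.24 -1.54  0.15]
0 [[-0.0036, 0.0314, -0.0018], [-0.0035, 0.0314, -0.0017], [-0.0035, 0.0314, -0.0017], [-0.0035, 0.0314, -0.0016]] [-0.06, -0.39, 0.04]
```

View pics/w5.png

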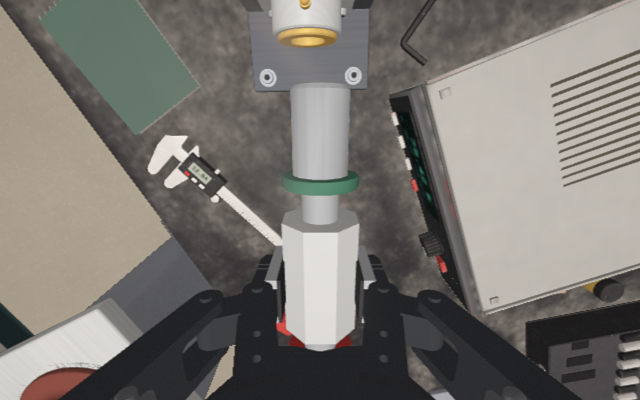

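Run:
```python
from fith import *
im=cv2.imread('pics/w5.png'); cv2.imwrite('pics/w5z.png',cv2.resize(im[0:100,235:385],None,fx=5,fy=5,interpolation=cv2.INTER_CUBIC))
c=load('w5'); p=[.56374,.30134,64.04]
h,st=brass('w5',(265,22,350,52)); print(st,h.astype(int).tolist())
hull=cv2.convexHull(np.vstack([circ(c,p),circ(c,p,.003)]).astype(np.float32))
print(np.round([cv2.pointPolygonTest(hull,(float(a),float(b)),True) for a,b in h],1))
C=circ(c,p); print('pred',C.min(0),C.max(0)); print('corners',[proj(c,H(p,P)[0]).round(1) for P in [(-.032,.06,.01),(-.032,-.06,.01)]])
```

```text
[279  28  58  19 849] [[318, 28], [325, 29], [329, 30], [332, 31], [334, 32], [336, 35], [336, 39], [333, 42], [329, 44], [325, 45], [319, 46], [297, 46], [294, 45], [279, 39], [279, 35], [282, 32], [284, 31], [287, 30], [291, 29], [299, 28]]
[-0.2 -0.   0.1  0.2  0.3  0.8  0.8  0.6  0.  -0.  -0.   0.6  1.3  1.3
  1.   0.  -0.2 -0.3 -0.4 -0.3]
pred [277.78625084  32.61424576] [336.82643257  46.81678542]
corners [array([254.2,  91.1]), array([368. ,  87.6])]
```

View pics/w5z.png

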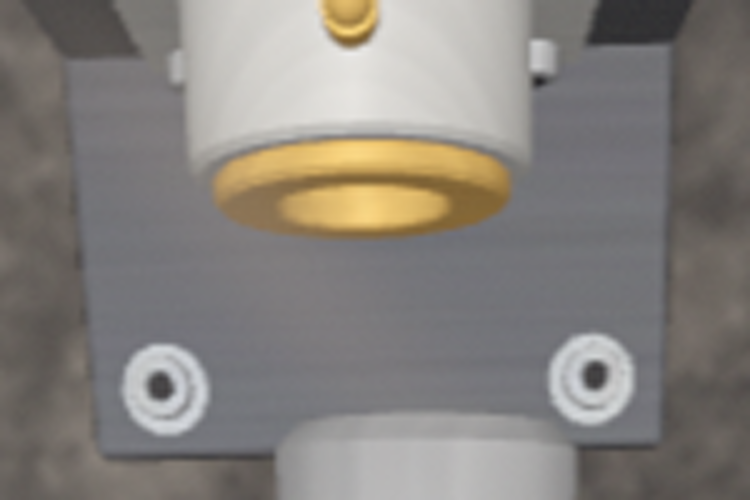

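Run:
```python
from fith import *
c4=load('w4');c5=load('w5'); f=lambda a,b:np.array([360+(a+.5)/4-.5,10+(b+.5)/4-.5]); g=lambda a,b:np.array([235+(a+.5)/5-.5,(b+.5)/5-.5])
h4,_=brass('w4',(412,85,460,135)); h5,_=brass('w5',(265,22,350,52))
cor=[(c4,f(25,367),(-.032,.06,.01)),(c4,f(350,78),(.040,.06,.124)),(c4,f(682,468),(.040,-.06,.124)),(c5,g(100,455),(-.032,.06,.01)),(c5,g(658,443),(-.032,-.06,.01))]
def res(p,full=False,w=(1,1)):
    out=[]
    for c,h,wt in ((c4,h4,w[0]),(c5,h5,w[1])):
        hull=cv2.convexHull(np.vstack([circ(c,p),circ(c,p,.006)]).astype(np.float32))
        r=[cv2.pointPolygonTest(hull,(float(a),float(b)),True) for a,b in h]; out+=[x*wt*.6 for x in r]
    q=[(proj(c,H(p,P)[0])-uv)*(w[0] if c is c4 else w[1]) for c,uv,P in cor]
    if full: print(np.round(out,1),np.round(q,1))
    return np.r_[out,np.ravel(q)]
for w in ((1,1),(1,0.01),(.01,1)):
    s=least_squares(res,[.5637,.3013,64],x_scale=[.01,.01,5],diff_step=1e-4,kwargs=dict(w=w)); print(w,s.x,s.cost)
s=least_squares(res,[.5637,.3013,64],x_scale=[.01,.01,5],diff_step=1e-4); res(s.x,True)
```

```text
(1, 1) [ 0.56292741  0.30017915 63.7841963 ] 29.601532959211134
(1, 0.01) [ 0.56335726  0.3004479  63.99390742] 9.755528359938495
(0.01, 1) [ 0.56268318  0.30001762 63.73332964] 18.49989859764339
[1.1 1.  1.  1.  1.  0.9 1.  0.4 0.4 0.9 0.7 0.8 0.8 0.8 1.  0.8 0.4 0.4
 1.4 1.4 1.4 1.3 1.2 0.3 0.3 1.4 1.1 1.1 1.1 1.4 1.8 0.9 1.1 1.5 1.4 1.4
 1.3 1.4] [[-0.7  0.2]
 [-1.7  0.6]
 [-0.6  2.1]
 [-0.6  1.6]
 [ 1.4  1.1]]
```

Run:
```python
from h import *
plan([0.5125,0.1978,0.0755],-116.2,4)
```

```text
t 7.62 p [0.5105 0.178  0.2009] yaw -117.54 q6 0.68 open 0.0347 F [-0.1 -0.3 -4.4] d [ 0.002   0.0198 -0.1254] turn [-0.24 -1.34  0.15]
0 [[-0.0047, 0.0313, -0.002], [-0.0047, 0.0313, -0.0019], [-0.0047, 0.0313, -0.0019], [-0.0047, 0.0313, -0.0018]] [-0.06, -0.34, 0.04]
```

servo_tool(
  delta_pos=[
    [-0.003,0.031,-0.002],
    [-0.003,0.031,-0.002],
    [-0.003,0.031,-0.002],
    [-0.002,0.016,-0.002],
    [0,0,0],
  ],
  dr=[
    [-0.1,-0.4,0.1],
    [-0.1,-0.4,0],
    [0,-0.3,0],
    [0,-0.3,0],
    [0,0,0],
  ],
  grip=[0.3,0.3,0.3,0.3,0.3],
)

```text
t: 8.25
tool_pos: [0.5114, 0.1927, 0.0951]
tool_rot: [-0.953, 1.526, -1.533]
contact_force: [-0.2, -0.3, -3.3]
opening: 0.0343
```

Run:
```python
from h import *
plan([0.5125,0.1978,0.0755],-116.2,2)
```

```text
t 8.25 p [0.5114 0.1927 0.0951] yaw -115.73 q6 0.67 open 0.0343 F [-0.2 -0.3 -3.3] d [ 0.0011  0.0051 -0.0196] turn [-0.49  0.47 -0.31]
0 [[-0.0025, 0.0098, -0.0007], [-0.0025, 0.0098, -0.0006]] [-0.24, 0.23, -0.16]
```

servo_tool(
  delta_pos=[
    [-0.003,0.01,-0.001],
    [-0.002,0.009,0],
    [0,0,0],
    [0,0,0],
  ],
  dr=[
    [-0.3,0.2,-0.2],
    [-0.2,0.2,-0.1],
    [0,0,0],
    [0,0,0],
  ],
  grip=[0.3,0.3,0.3,0.3],
)

```text
t: 8.75
tool_pos: [0.5157, 0.1986, 0.0788]
tool_rot: [-0.952, 1.534, -1.537]
contact_force: [0.4, -0.1, -3.9]
opening: 0.0346
```

Run:
```python
from h import *
im,c=wsnap('w6')
plan([0.5125,0.1978,0.0755],-116.2,1)
cv2.imwrite('pics/w6z.png',cv2.resize(im[0:200,240:400,::-1],None,fx=3,fy=3,interpolation=cv2.INTER_CUBIC))
save('scene','s6')
```

```text
camdrift 5e-05
t 8.8 p [0.5156 0.1986 0.0788] yaw -116.13 q6 0.69 open 0.0346 F [ 0.5 -0.3 -3.6] d [-0.0031 -0.0008 -0.0033] turn [-0.25  0.07 -0.22]
0 [[0.0021, 0.0033, -0.0025]] [-0.25, 0.07, -0.22]
```

View pics/w6z.png

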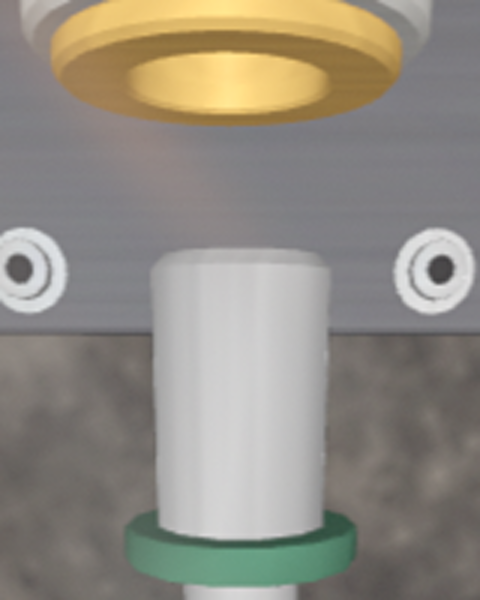

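servo_tool(
  delta_pos=[
    [0,0.003,-0.0021],
    [0,0,0],
    [0,0,0],
    [0,0,0],
  ],
  dr=[
    [-0.25,0,-0.2],
    [0,0,0],
    [0,0,0],
    [0,0,0],
  ],
  grip=[0.3,0.3,0.3,0.3],
)

```text
t: 9.35
tool_pos: [0.5137, 0.1996, 0.076]
tool_rot: [-0.957, 1.537, -1.536]
contact_force: [0.4, -0.3, -4.0]
opening: 0.0342
```

Run:
```python
from h import *
im,c=wsnap('w7')
plan([0.5125,0.1978,0.0757],-116.2,1)
cv2.imwrite('pics/w7z.png',cv2.resize(im[0:200,240:400,::-1],None,fx=3,fy=3,interpolation=cv2.INTER_CUBIC))
```

```text
camdrift 3e-05
t 9.4 p [0.5138 0.1995 0.076 ] yaw -116.14 q6 0.69 open 0.0342 F [-0.1 -0.6 -3.6] d [-0.0013 -0.0017 -0.0003] turn [-0.01  0.06 -0.03]
0 [[0.0021, 0.0003, -0.0004]] [-0.01, 0.06, -0.03]
```

View pics/w7z.png

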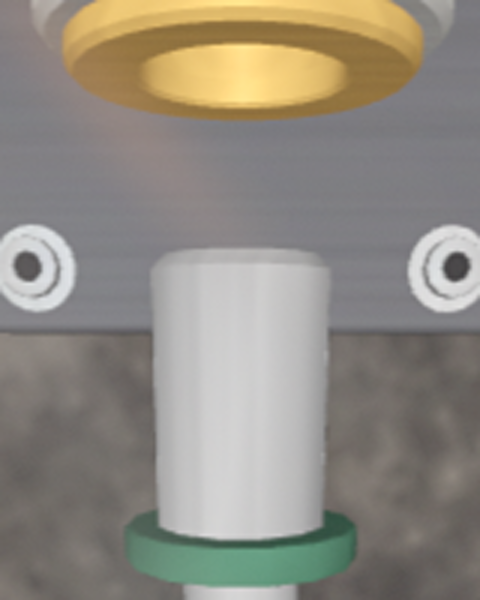

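Run:
```python
from h import *
im=cv2.imread('pics/s6.png'); cv2.imwrite('pics/s6z.png',cv2.resize(im[170:300,170:340],None,fx=4,fy=4,interpolation=cv2.INTER_CUBIC))
```

```text
(no output)
```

View pics/s6z.png

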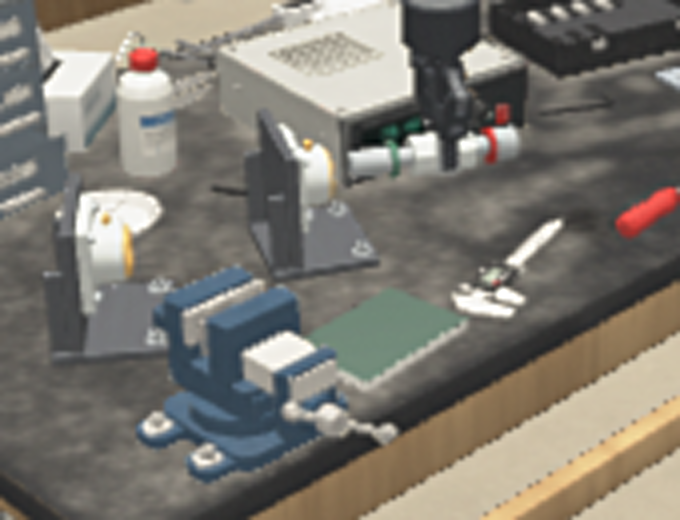

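Run:
```python
from fith import *
from fitg import circg
c=load('w7'); o,p,T=pose()
for z in (.073,.075,.077):
    C=circ(c,[.5633,.301,63.85],z=z); print(z,((C.min(0)-[240,0])*3).round(0),((C.max(0)-[240,0])*3).round(0))
for y in (-.002,0,.001,.002):
    P=circg(c,p,T,[0,y,0,0,0],.052,.018); print(y,(P[:,0].min()*3-720).round(1),(P[:,0].max()*3-720).round(1))
print(c[0])
```

```text
0.073 [66. 22.] [416. 123.]
0.075 [63. 15.] [419. 120.]
0.077 [59.  8.] [422. 117.]
-0.002 123.8 360.7
0 125.6 358.9
0.001 126.4 358.0
0.002 127.2 357.2
281.95476003596593
```

servo_tool(
  delta_pos=[
    [-0.008,-0.0005,0.0003],
    [-0.008,0,0],
    [-0.006,0,0],
    [-0.005,0,0],
  ],
  dr=[
    [0,0,0],
    [0,0,0],
    [0,0,0],
    [0,0,0],
  ],
  grip=[0.3,0.3,0.3,0.3],
)

```text
t: 9.9
tool_pos: [0.5268, 0.2253, 0.0765]
tool_rot: [-0.957, 1.537, -1.536]
contact_force: [0.3, -0.8, -4.9]
opening: 0.0346
```

Run:
```python
from h import *
im,c=wsnap('w8')
plan([0.5133+.0905*.4406,0.1995+.0905*.8977,0.0765],-116.1,1)
cv2.imwrite('pics/w8z.png',cv2.resize(im[0:200,240:400,::-1],None,fx=3,fy=3,interpolation=cv2.INTER_CUBIC))
```

```text
camdrift 0.00039
t 9.95 p [0.527  0.2258 0.0766] yaw -116.14 q6 0.73 open 0.0343 F [ 0.   0.1 -4.9] d [ 0.0262  0.055  -0.0001] turn [-0.02 -0.04 -0.09]
0 [[-0.0609, 0.0002, -0.0007]] [-0.02, -0.04, -0.09]
```

View pics/w8z.png

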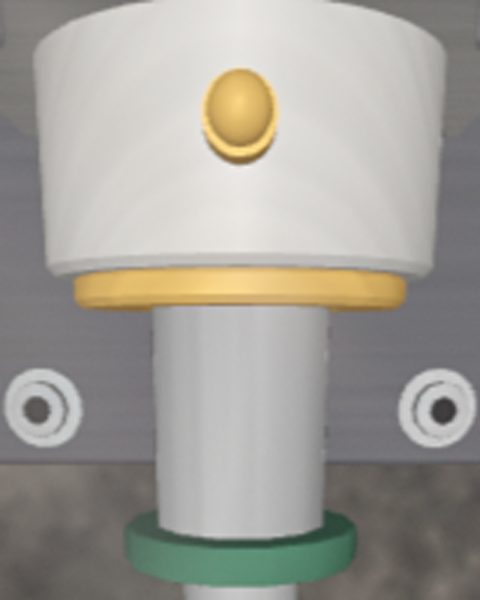

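servo_tool(
  delta_pos=[
    [-0.006,0,0],
    [-0.006,0,0],
    [-0.006,0,0],
    [-0.004,0,0],
  ],
  dr=[
    [0,0,0],
    [0,0,0],
    [0,0,0],
    [0,0,0],
  ],
  grip=[0.3,0.3,0.3,0.3],
)

```text
t: 10.45
tool_pos: [0.5372, 0.2468, 0.0764]
tool_rot: [-0.957, 1.537, -1.536]
contact_force: [-0.2, -0.3, -4.4]
opening: 0.0346
```

Run:
```python
from h import *
im,c=wsnap('w9')
plan([0.5133+.0605*.4406,0.1995+.0605*.8977,0.0765],-116.1,1)
cv2.imwrite('pics/w9z.png',cv2.resize(im[0:200,240:400,::-1],None,fx=3,fy=3,interpolation=cv2.INTER_CUBIC))
```

```text
camdrift 0.00029
t 10.5 p [0.5374 0.2471 0.0765] yaw -116.13 q6 0.76 open 0.0342 F [ 0.2  1.3 -3.8] d [0.0026 0.0067 0.    ] turn [-0.01 -0.03 -0.1 ]
0 [[-0.0072, -0.0, -0.0006]] [-0.01, -0.03, -0.1]
```

View pics/w9z.png

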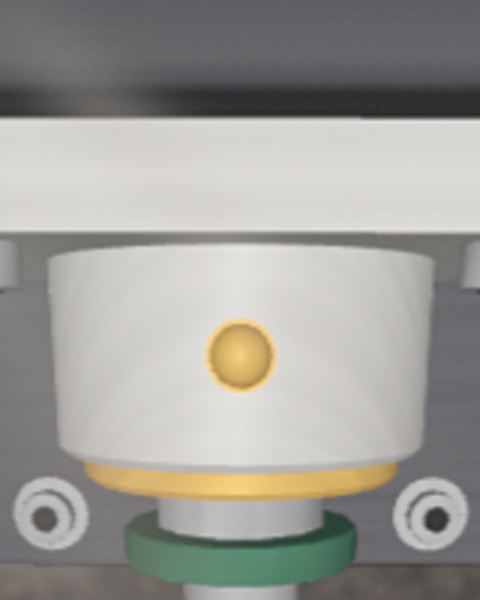

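servo_tool(
  delta_pos=[
    [-0.002,0,0],
    [-0.002,0,0],
    [-0.001,0,0],
  ],
  dr=[
    [0,0,0],
    [0,0,0],
    [0,0,0],
  ],
  grip=[0.3,0.3,0.3],
)

```text
t: 10.88
tool_pos: [0.5396, 0.2518, 0.0764]
tool_rot: [-0.956, 1.537, -1.536]
contact_force: [-0.2, -1.1, -4.7]
opening: 0.0347
```

servo_tool(
  delta_pos=[
    [-0.001,0,0],
    [-0.001,0,0],
  ],
  dr=[
    [0,0,0],
    [0,0,0],
  ],
  grip=[0.3,0.3],
)

```text
t: 11.12
tool_pos: [0.5403, 0.2531, 0.0763]
tool_rot: [-0.958, 1.537, -1.537]
contact_force: [-2.5, -4.3, -1.3]
opening: 0.0344
```

servo_tool(
  delta_pos=[
    [-0.001,0,0],
    [-0.001,0,0],
  ],
  dr=[
    [0,0,0],
    [0,0,0],
  ],
  grip=[0.3,0.3],
)

```text
t: 11.38
tool_pos: [0.5403, 0.2531, 0.0764]
tool_rot: [-0.963, 1.536, -1.54]
contact_force: [-2.9, -5.3, 0.3]
opening: 0.0347
```

servo_tool(
  delta_pos=[
    [-0.0015,0,0],
    [-0.0015,0,0],
  ],
  dr=[
    [0,0,0],
    [0,0,0],
  ],
  grip=[0.3,0.3],
)

```text
t: 11.62
tool_pos: [0.5403, 0.2531, 0.0765]
tool_rot: [-0.971, 1.536, -1.544]
contact_force: [-5.2, -6.9, 1.7]
opening: 0.0346
```

Run:
```python
from h import *
im,c=wsnap('w10')
plan([0.5133+.0605*.4406,0.1995+.0605*.8977,0.0765],-116.1,1)
cv2.imwrite('pics/w10z.png',cv2.resize(im[60:260,240:400,::-1],None,fx=3,fy=3,interpolation=cv2.INTER_CUBIC))
```

```text
camdrift 2e-05
t 11.68 p [0.5403 0.2531 0.0766] yaw -116.14 q6 0.78 open 0.0348 F [-5.3 -7.6  1. ] d [-0.0004  0.0007 -0.0001] turn [ 0.16 -0.04  0.77]
0 [[-0.0005, 0.0001, -0.0006]] [0.16, -0.04, 0.77]
```

View pics/w10z.png

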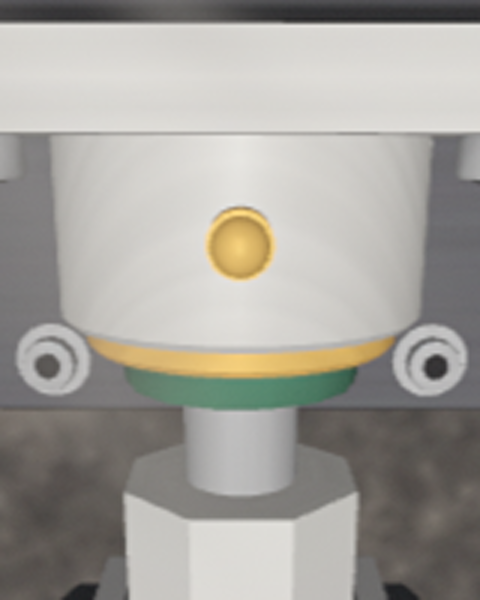

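servo_tool(
  delta_pos=[
    [0.003,0,0],
    [0.008,0,0],
    [0.012,0,0],
    [0.014,0,0],
    [0.014,0,0],
  ],
  dr=[
    [0,0,0],
    [0,0,0],
    [0,0,0],
    [0,0,0],
    [0,0,0],
  ],
  grip=[0.3,0.3,0.3,0.3,0.3],
)

```text
t: 12.3
tool_pos: [0.5171, 0.2055, 0.0776]
tool_rot: [-0.969, 1.535, -1.543]
contact_force: [0.2, -1.1, -3.5]
opening: 0.0349
```

Run:
```python
from h import *
plan([0.505,0.1815,0.0765],-116.1,2)
```

```text
t 12.3 p [0.5171 0.2055 0.0776] yaw -116.11 q6 0.71 open 0.0349 F [ 0.2 -1.1 -3.5] d [-0.0121 -0.024  -0.0011] turn [ 0.1  -0.01  0.63]
0 [[0.0134, 0.0007, -0.0001], [0.0134, 0.0006, -0.0001]] [0.05, -0.01, 0.31]
```

servo_tool(
  delta_pos=[
    [0.016,0,0],
    [0.016,-0.015,0],
    [0.016,-0.03,0],
    [0,-0.04,0],
    [0,-0.03,0],
  ],
  dr=[
    [0.1,0,0.3],
    [0,-3,0.3],
    [0,-8,0],
    [0,-10,0],
    [0,-10,0],
  ],
  grip=[0.3,0.3,0.3,0.3,0.3],
)

```text
t: 12.92
tool_pos: [0.4909, 0.1557, 0.1913]
tool_rot: [-1.262, 1.141, -1.132]
contact_force: [-0.4, -0.4, -4.0]
opening: 0.0343
```

servo_tool(
  delta_pos=[
    [0,0,0],
    [0,0,0],
    [0,0,0],
    [0,0,0],
    [0,0,0],
  ],
  dr=[
    [0,-10.6,0],
    [0,-10.6,0],
    [0,-10.6,0],
    [0,-10.6,0],
    [0,-10.6,0],
  ],
  grip=[0.3,0.3,0.3,0.3,0.3],
)

```text
t: 13.55
tool_pos: [0.4906, 0.1521, 0.1955]
tool_rot: [-1.53, 0.417, -0.418]
contact_force: [-0.4, -1.2, -3.8]
opening: 0.0346
```

Run:
```python
from h import *
plan([0.505,0.1815,0.2],63.9,8)
```

```text
t 13.55 p [0.4906 0.1521 0.1955] yaw -30.54 q6 -0.88 open 0.0346 F [-0.4 -1.2 -3.8] d [0.0144 0.0294 0.0045] turn [ 2.000e-02 -9.444e+01  4.000e-02]
0 [[-0.0003, -0.0006, 0.0041], [0.0005, -0.0006, 0.0041], [0.0013, -0.0006, 0.0039], [0.0021, -0.0006, 0.0035], [0.0028, -0.0006, 0.003]] [0.0, -11.81, 0.0]
5 [[0.0033, -0.0006, 0.0024], [0.0037, -0.0006, 0.0016], [0.004, -0.0006, 0.0008]] [0.0, -11.81, 0.0]
```

servo_tool(
  delta_pos=[
    [0,0,0],
    [0,0,0],
    [0,0,0],
    [0,0,0],
    [0,0,0],
  ],
  dr=[
    [0,-10.5,0],
    [0,-10.5,0],
    [0,-10.5,0],
    [0,-10.5,0],
    [0,-10.5,0],
  ],
  grip=[0.3,0.3,0.3,0.3,0.3],
)

```text
t: 14.18
tool_pos: [0.4877, 0.1483, 0.1944]
tool_rot: [-1.548, -0.318, 0.317]
contact_force: [-0.4, -0.6, -4.0]
opening: 0.0343
```

servo_tool(
  delta_pos=[
    [0,0,0],
    [0,0,0],
    [0,0,0],
    [0,0,0],
    [0,0,0],
  ],
  dr=[
    [0,-10.3,0],
    [0,-10.3,0],
    [0,-10.3,0],
    [0,-9,0],
    [0,0,0],
  ],
  grip=[0.3,0.3,0.3,0.3,0.3],
)

```text
t: 14.8
tool_pos: [0.4848, 0.1447, 0.1933]
tool_rot: [-1.389, -0.872, 0.872]
contact_force: [-0.5, 0.3, -3.7]
opening: 0.0343
```

Run:
```python
from h import *
m=np.array([.5635,.3005]); d=np.array([.44,.898])
t=m-.105*d; print(t)
plan([*t,0.0765],63.9,5)
im,c=wsnap('w11')
```

```text
[0.5173  0.20621]
t 14.8 p [0.4848 0.1447 0.1933] yaw 64.23 q6 -2.55 open 0.0343 F [-0.5  0.3 -3.7] d [ 0.0325  0.0615 -0.1168] turn [0.02 0.33 0.01]
0 [[0.0139, 0.0234, -0.0005], [0.0139, 0.0234, -0.0005], [0.0139, 0.0234, -0.0005], [0.0139, 0.0234, -0.0005], [0.0139, 0.0234, -0.0004]] [0.0, 0.07, 0.0]
camdrift 6e-05
```

View pics/w11.png

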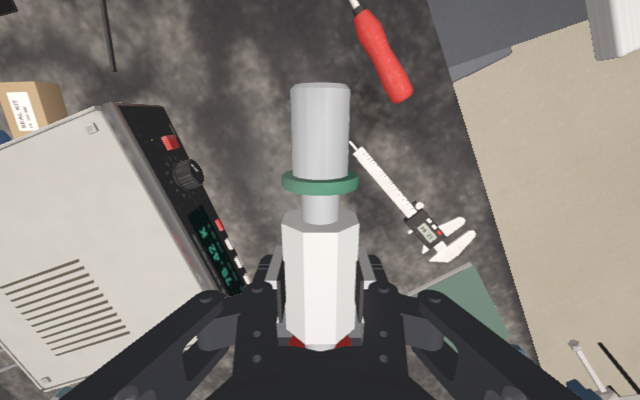

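servo_tool(
  delta_pos=[
    [0.013,0.022,-0.0005],
    [0.013,0.024,-0.0005],
    [0.013,0.024,-0.0005],
    [0.013,0.024,-0.0005],
    [0.008,0.01,-0.0005],
  ],
  dr=[
    [0,0.3,0],
    [0,0,0],
    [0,0,0],
    [0,0,0],
    [0,0,0],
  ],
  grip=[0.3,0.3,0.3,0.3,0.3],
)

```text
t: 15.48
tool_pos: [0.5155, 0.1971, 0.0887]
tool_rot: [-1.398, -0.861, 0.852]
contact_force: [-1.1, -0.3, -2.7]
opening: 0.0341
```

Run:
```python
from h import *
plan([.5181,.2077,0.0765],63.86,2)
```

```text
t 15.47 p [0.5155 0.1971 0.0887] yaw 63.06 q6 -2.44 open 0.0341 F [-1.1 -0.3 -2.7] d [ 0.0026  0.0106 -0.0122] turn [ 0.27 -0.8   0.18]
0 [[0.0053, 0.0061, 0.0013], [0.0053, 0.0061, 0.0012]] [0.14, -0.4, 0.09]
```

servo_tool(
  delta_pos=[
    [0.005,0.006,0.001],
    [0.005,0.006,0.001],
    [0,0,0],
    [0,0,0],
  ],
  dr=[
    [0.1,-0.4,0.1],
    [0.1,-0.4,0.1],
    [0,0,0],
    [0,0,0],
  ],
  grip=[0.3,0.3,0.3,0.3],
)

```text
t: 15.98
tool_pos: [0.5195, 0.2075, 0.0778]
tool_rot: [-1.394, -0.868, 0.865]
contact_force: [-0.8, 0.0, -3.2]
opening: 0.0346
```

Run:
```python
from h import *
plan([.5225,.2168,0.0765],63.86,2)
```

```text
t 15.97 p [0.5195 0.2075 0.0778] yaw 63.81 q6 -2.44 open 0.0346 F [-0.8  0.  -3.2] d [ 0.003   0.0093 -0.0013] turn [ 0.17 -0.05  0.03]
0 [[0.0048, 0.0007, 0.0007], [0.0048, 0.0007, 0.0007]] [0.08, -0.03, 0.01]
```

servo_tool(
  delta_pos=[
    [0.006,0.001,0.001],
    [0.006,0,0],
    [0.003,0,0],
    [0,0,0],
  ],
  dr=[
    [0.1,0,0],
    [0,0,0],
    [0,0,0],
    [0,0,0],
  ],
  grip=[0.3,0.3,0.3,0.3],
)

```text
t: 16.48
tool_pos: [0.5264, 0.2224, 0.0781]
tool_rot: [-1.393, -0.869, 0.864]
contact_force: [0.3, -0.4, -3.7]
opening: 0.0343
```

Run:
```python
from h import *
plan([.5313,.2347,0.0765],63.86,2)
save('scene','s12'); im=cv2.imread('pics/s12.png'); cv2.imwrite('pics/s12z.png',cv2.resize(im[185:255,220:310],None,fx=7,fy=7,interpolation=cv2.INTER_CUBIC))
```

```text
t 16.48 p [0.5264 0.2224 0.0781] yaw 63.79 q6 -2.41 open 0.0343 F [ 0.3 -0.4 -3.7] d [ 0.0049  0.0123 -0.0016] turn [ 0.16 -0.07  0.11]
0 [[0.0066, 0.0008, 0.0005], [0.0066, 0.0008, 0.0005]] [0.08, -0.04, 0.06]
```

View pics/s12z.png

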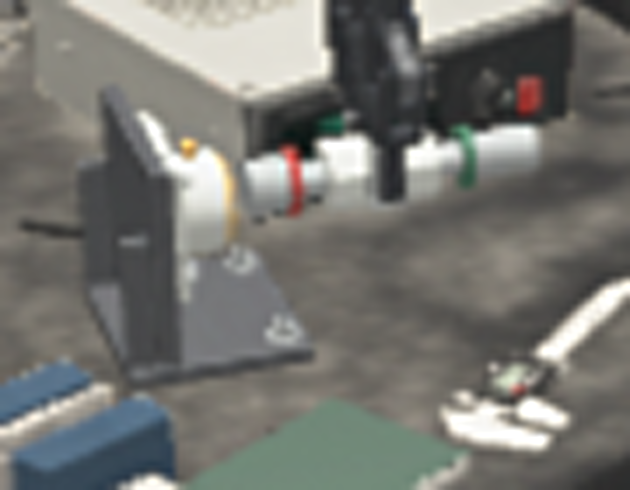

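servo_tool(
  delta_pos=[
    [0,0.002,0.0015],
    [0,0.001,0.0005],
    [0,0,0],
  ],
  dr=[
    [0.2,-0.1,0.1],
    [0,0,0],
    [0,0,0],
  ],
  grip=[0.3,0.3,0.3],
)

```text
t: 16.9
tool_pos: [0.5241, 0.223, 0.0745]
tool_rot: [-1.39, -0.866, 0.868]
contact_force: [-0.1, -0.0, -3.3]
opening: 0.0347
```

Run:
```python
from h import *
plan([.5313,.2347,0.0765],63.86,2)
```

```text
t 16.9 p [0.5241 0.223  0.0745] yaw 63.88 q6 -2.41 open 0.0347 F [-0.1 -0.  -3.3] d [0.0072 0.0117 0.002 ] turn [-0.09  0.02 -0.03]
0 [[0.0068, -0.001, -0.0007], [0.0068, -0.001, -0.0007]] [-0.04, 0.01, -0.01]
```

servo_tool(
  delta_pos=[
    [0.003,-0.0015,-0.001],
    [0.003,0,0],
    [0.002,0,0],
    [0,0,0],
  ],
  dr=[
    [0,0,0],
    [0,0,0],
    [0,0,0],
    [0,0,0],
  ],
  grip=[0.3,0.3,0.3,0.3],
)

```text
t: 17.4
tool_pos: [0.5291, 0.2303, 0.0763]
tool_rot: [-1.39, -0.866, 0.868]
contact_force: [0.0, -0.3, -4.6]
opening: 0.0346
```

Run:
```python
from h import *
plan([.5313,.2347,0.0765],63.86,1)
```

```text
t 17.4 p [0.5291 0.2303 0.0763] yaw 63.87 q6 -2.4 open 0.0346 F [ 0.  -0.3 -4.6] d [0.0022 0.0044 0.0002] turn [-0.06  0.01 -0.01]
0 [[0.005, -0.0002, -0.0001]] [-0.06, 0.01, -0.01]
```

Aligned within 0.2 mm, 5 mm to go. Creep.

servo_tool(
  delta_pos=[
    [0.0015,0,0],
    [0.001,0,0],
  ],
  dr=[
    [0,0,0],
    [0,0,0],
  ],
  grip=[0.3,0.3],
)

```text
t: 17.65
tool_pos: [0.5301, 0.2326, 0.0762]
tool_rot: [-1.39, -0.866, 0.868]
contact_force: [0.6, -0.1, -3.9]
opening: 0.0343
```

servo_tool(
  delta_pos=[
    [0.001,0,0],
    [0.001,0,0],
  ],
  dr=[
    [0,0,0],
    [0,0,0],
  ],
  grip=[0.3,0.3],
)

```text
t: 17.9
tool_pos: [0.5308, 0.234, 0.0761]
tool_rot: [-1.391, -0.865, 0.869]
contact_force: [-1.4, -4.2, -2.4]
opening: 0.0346
```

servo_tool(
  delta_pos=[
    [0.001,0,0],
    [0.001,0,0],
  ],
  dr=[
    [0,0,0],
    [0,0,0],
  ],
  grip=[0.3,0.3],
)

```text
t: 18.15
tool_pos: [0.5308, 0.234, 0.0761]
tool_rot: [-1.393, -0.861, 0.874]
contact_force: [-3.7, -6.3, -0.1]
opening: 0.0347
```

servo_tool(
  delta_pos=[
    [0.001,0,0],
    [0.001,0,0],
    [0.001,0,0],
    [0.001,0,0],
    [0.001,0,0],
  ],
  dr=[
    [0,0,0],
    [0,0,0],
    [0,0,0],
    [0,0,0],
    [0,0,0],
  ],
  grip=[0.3,0.3,0.3,0.3,0.3],
)

```text
t: 18.77
tool_pos: [0.5308, 0.2339, 0.0768]
tool_rot: [-1.397, -0.852, 0.885]
contact_force: [-4.1, -5.0, 0.6]
opening: 0.0342
```

Run:
```python
from h import *
plan([.5313,.2347,0.0765],63.86,1)
save('scene','s13'); im=cv2.imread('pics/s13.png'); cv2.imwrite('pics/s13z.png',cv2.resize(im[185:255,220:310],None,fx=7,fy=7,interpolation=cv2.INTER_CUBIC))
```

```text
t 18.77 p [0.5308 0.2339 0.0768] yaw 63.9 q6 -2.39 open 0.0342 F [-4.1 -5.   0.6] d [ 0.0005  0.0008 -0.0003] turn [-0.3   0.04 -1.16]
0 [[0.0009, 0.0002, -0.0001]] [-0.3, 0.04, -1.16]
```

View pics/s13z.png

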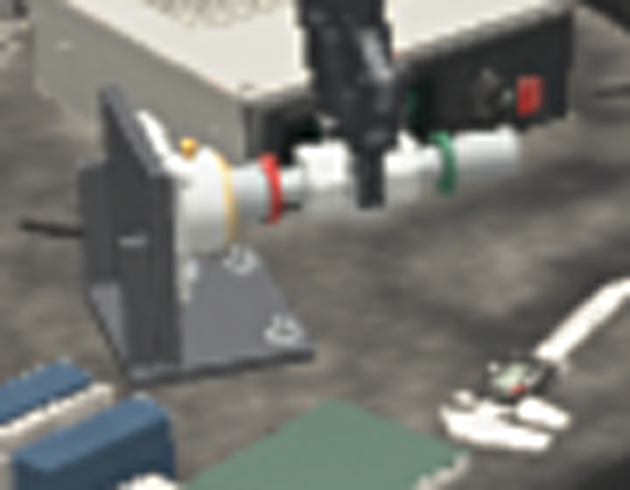

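servo_tool(
  delta_pos=[
    [0.001,0,0],
    [0.001,0,0],
    [0.001,0,0],
    [0.001,0,0],
    [0.001,0,0],
  ],
  dr=[
    [-0.1,0,-0.6],
    [-0.1,0,-0.6],
    [-0.1,0,-0.5],
    [0,0,-0.4],
    [0,0,-0.4],
  ],
  grip=[0.3,0.3,0.3,0.3,0.3],
)

```text
t: 19.45
tool_pos: [0.5308, 0.2339, 0.0751]
tool_rot: [-1.382, -0.874, 0.858]
contact_force: [-2.1, -5.2, -2.3]
opening: 0.0344
```

Run:
```python
from h import *
plan([.5313,.2347,0.0765],63.86,1)
```

```text
t 19.45 p [0.5308 0.2339 0.0751] yaw 63.88 q6 -2.41 open 0.0344 F [-2.1 -5.2 -2.3] d [0.0005 0.0008 0.0014] turn [-0.13  0.02  0.71]
0 [[0.0009, -0.0014, -0.0002]] [-0.13, 0.02, 0.71]
```

servo_tool(
  delta_pos=[
    [0.002,-0.001,0],
    [0.002,0,0],
    [0.002,0,0],
  ],
  dr=[
    [0,0,0.4],
    [0,0,-0.1],
    [0,0,-0.2],
  ],
  grip=[0.3,0.3,0.3],
)

```text
t: 19.82
tool_pos: [0.5309, 0.234, 0.0755]
tool_rot: [-1.389, -0.862, 0.872]
contact_force: [-5.6, -11.0, 2.1]
opening: 0.0348
```

Run:
```python
from h import *
plan([.5313,.2347,0.0765],63.86,1)
```

```text
t 19.82 p [0.5309 0.234  0.0755] yaw 63.91 q6 -2.4 open 0.0348 F [ -5.6 -11.    2.1] d [0.0004 0.0007 0.001 ] turn [-0.27  0.04 -0.25]
0 [[0.0008, -0.001, -0.0001]] [-0.27, 0.04, -0.25]
```

servo_tool(
  delta_pos=[
    [-0.003,0,0],
    [-0.012,0,0],
    [-0.02,0,0],
    [-0.025,-0.015,0],
    [-0.02,-0.04,0],
  ],
  dr=[
    [0,0,0],
    [0,0,0],
    [0,0,0],
    [0,0,0],
    [0,3,0],
  ],
  grip=[0.3,0.3,0.3,0.3,0.3],
)

```text
t: 20.45
tool_pos: [0.4914, 0.1592, 0.1274]
tool_rot: [-1.402, -0.818, 0.836]
contact_force: [0.5, 0.5, -4.1]
opening: 0.0344
```

servo_tool(
  delta_pos=[
    [0,-0.05,0],
    [0,-0.04,0],
    [0,-0.02,0],
    [0,0,0],
    [0,0,0],
  ],
  dr=[
    [0,8,0],
    [0,10.5,0],
    [0,10.5,0],
    [0,10.5,0],
    [0,10.5,0],
  ],
  grip=[0.3,0.3,0.3,0.3,0.3],
)

```text
t: 21.08
tool_pos: [0.4904, 0.154, 0.2441]
tool_rot: [-1.565, -0.127, 0.134]
contact_force: [0.0, -0.1, -4.1]
opening: 0.0349
```

Run:
```python
from h import *
plan([.42,-.2,0.25],-104,12)
```

```text
t 21.07 p [0.4904 0.154  0.2441] yaw 9.55 q6 -1.58 open 0.0349 F [ 0.  -0.1 -4.1] d [-0.0704 -0.354   0.0059] turn [  0.17 113.55  -0.27]
0 [[-0.0107, -0.0005, -0.0281], [-0.0059, -0.0005, -0.0295], [-0.001, -0.0005, -0.0301], [0.004, -0.0005, -0.0298], [0.0088, -0.0005, -0.0288]] [0.01, 9.46, -0.02]
5 [[0.0134, -0.0005, -0.0269], [0.0177, -0.0005, -0.0243], [0.0214, -0.0005, -0.0211], [0.0246, -0.0005, -0.0173], [0.0271, -0.0005, -0.013]] [0.01, 9.46, -0.02]
10 [[0.0289, -0.0005, -0.0084], [0.0299, -0.0005, -0.0035]] [0.01, 9.46, -0.02]
```

servo_tool(
  delta_pos=[
    [-0.011,0,-0.028],
    [-0.006,0,-0.03],
    [-0.001,0,-0.03],
    [0.004,0,-0.03],
    [0.009,0,-0.029],
  ],
  dr=[
    [0,9.5,0],
    [0,9.5,0],
    [0,9.5,0],
    [0,9.5,0],
    [0,9.5,0],
  ],
  grip=[0.3,0.3,0.3,0.3,0.3],
)

```text
t: 21.7
tool_pos: [0.454, 0.0004, 0.2422]
tool_rot: [-1.502, 0.542, -0.535]
contact_force: [0.5, -0.1, -3.6]
opening: 0.0342
```

servo_tool(
  delta_pos=[
    [0.013,0,-0.027],
    [0.018,0,-0.024],
    [0.021,0,-0.021],
    [0.025,0,-0.017],
    [0.027,0,-0.013],
  ],
  dr=[
    [0,9.5,0],
    [0,9.5,0],
    [0,9.5,0],
    [0,9.5,0],
    [0,9.5,0],
  ],
  grip=[0.3,0.3,0.3,0.3,0.3],
)

```text
t: 22.32
tool_pos: [0.4123, -0.1512, 0.2397]
tool_rot: [-1.22, 1.194, -1.19]
contact_force: [1.1, 0.5, -3.8]
opening: 0.0341
```

Run:
```python
from h import *
plan([.42,-.2,0.25],-104,3)
```

```text
t 22.32 p [ 0.4123 -0.1512  0.2397] yaw -88.66 q6 -0.54 open 0.0341 F [ 1.1  0.5 -3.8] d [ 0.0077 -0.0488  0.0103] turn [ 0.11 15.34 -0.07]
0 [[0.0163, -0.0035, 0.0022], [0.0161, -0.0035, 0.0036], [0.0157, -0.0034, 0.005]] [0.04, 5.11, -0.02]
```

servo_tool(
  delta_pos=[
    [0.016,-0.003,0.002],
    [0.016,-0.003,0.003],
    [0.012,-0.003,0.004],
    [0,0,0],
    [0,0,0],
  ],
  dr=[
    [0,5,0],
    [0,5,0],
    [0,4,0],
    [0,0,0],
    [0,0,0],
  ],
  grip=[0.3,0.3,0.3,0.3,0.3],
)

```text
t: 22.95
tool_pos: [0.4131, -0.1989, 0.2463]
tool_rot: [-1.089, 1.383, -1.377]
contact_force: [-0.4, 0.4, -3.5]
opening: 0.0346
```

Run:
```python
from h import *
im,c=wsnap('w14')
plan([.42,-.2,0.25],-104,3)
```

```text
camdrift 8e-05
t 23.0 p [ 0.4132 -0.1989  0.2463] yaw -103.44 q6 -0.38 open 0.0342 F [-1.1 -0.2 -4.2] d [ 0.0068 -0.0011  0.0037] turn [ 0.17  0.56 -0.1 ]
0 [[-0.0002, -0.0012, 0.0023], [-0.0002, -0.0012, 0.0023], [-0.0002, -0.0012, 0.0023]] [0.06, 0.19, -0.03]
```

View pics/w14.png

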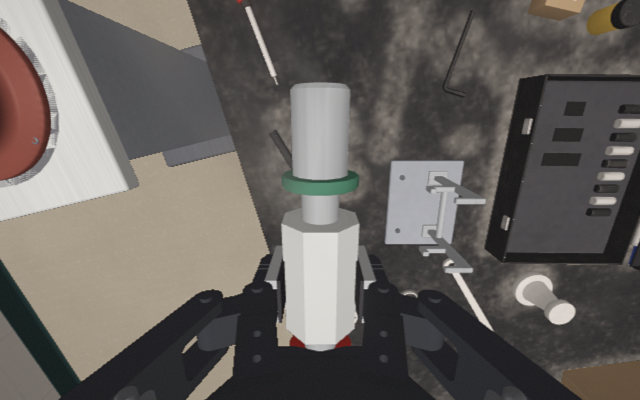

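Run:
```python
from h import *
im=cv2.imread('pics/w14.png'); cv2.imwrite('pics/w14z.png',cv2.resize(im[155:280,380:490],None,fx=5.4,fy=4.8 if 0 else 4.8,interpolation=cv2.INTER_CUBIC))
cv2.imwrite('pics/w14z.png',cv2.resize(im[155:280,380:490],None,fx=4.8,fy=4.8,interpolation=cv2.INTER_CUBIC))
```

```text
(no output)
```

View pics/w14z.png

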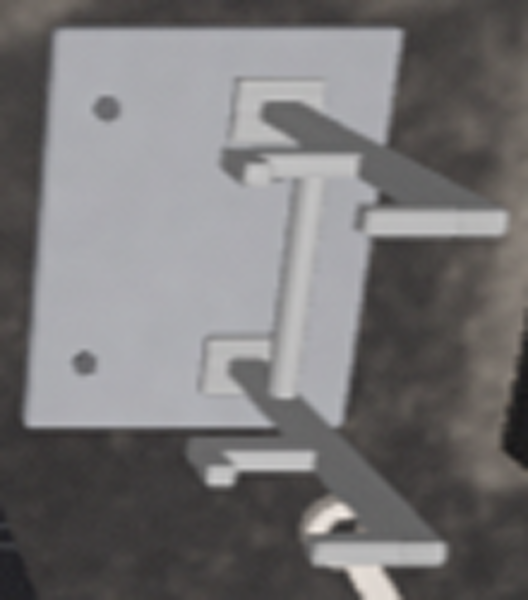

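```bash
cat > fits.py <<'E'
from fith import *
pts=[((-7,41,115),(368,211)),((22,41,115),(506,211)),((22,35,115),(506,236)),((-7,-35,115),(312,544)),((22,-35,115),(446,544)),((22,-41,115),(446,567)),((-7,-41,115),(314,567)),
('b',0,60,(55,30)),('b',95,60,(403,30)),('b',95,-60,(343,428)),('b',0,-60,(24,427))]
E
python3 - <<'E'
from fits import *
c=load('w14'); f=lambda a,b:np.array([380+(a+.5)/4.8-.5,155+(b+.5)/4.8-.5])
def P3(p,e):
    return (H(p,np.array([p[3]+e[1]/1000,e[2]/1000,.008]))[0],f(*e[3])) if e[0]=='b' else (H(p,np.array(e[0])/1000)[0],f(*e[1]))
def res(p,zs=0):
    r=[]
    for e in pts:
        X,uv=P3(p,e); r.append(proj(c,X+[0,0,zs])-uv)
    return np.ravel(r)
s=least_squares(res,[.54,-.27,-14,-.06],x_scale=[.01,.01,5,.01]); print(s.x,s.cost); print(res(s.x).reshape(-1,2).round(1))
im=cv2.imread('pics/w2.png');c2=load('w2'); 
print('w2 pred',[proj(c2,H(s.x,np.array(q)/1000)[0]).round(1) for q in [(-7,38,115),(22,38,115),(-7,-38,115),(22,-38,115)]])
E
```

```text
[  0.53739672  -0.26998628 -13.30390265  -0.04565365] 1.5838923228764128
[[-0.6 -0.2]
 [ 0.8 -0.3]
 [-0.3  0.5]
 [ 0.6 -0.1]
 [ 0.4 -0.2]
 [-0.5  0.1]
 [-0.6  0.1]
 [-0.2 -0.1]
 [ 0.2 -0.3]
 [-0.1  0.2]
 [ 0.1  0.5]]
w2 pred [array([367.4, 266.4]), array([386.5, 275.7]), array([338. , 309.8]), array([356.4, 318.2])]
```

Run:
```python
from h import *
plan([.4595,-.2516,0.11],-103.3,4)
```

```text
t 23.0 p [ 0.4132 -0.1989  0.2463] yaw -103.44 q6 -0.38 open 0.0342 F [-1.1 -0.2 -4.2] d [ 0.0463 -0.0527 -0.1363] turn [ 0.16 -0.14 -0.1 ]
0 [[0.0102, 0.034, 0.0144], [0.0102, 0.034, 0.0144], [0.0102, 0.034, 0.0144], [0.0102, 0.0341, 0.0143]] [0.04, -0.03, -0.03]
```

servo_tool(
  delta_pos=[
    [0.01,0.034,0.014],
    [0.01,0.034,0.014],
    [0.01,0.034,0.014],
    [0.008,0.025,0.011],
    [0,0,0],
  ],
  dr=[
    [0,0,0],
    [0,0,0],
    [0,0,0],
    [0,0,0],
    [0,0,0],
  ],
  grip=[0.3,0.3,0.3,0.3,0.3],
)

```text
t: 23.62
tool_pos: [0.4574, -0.2466, 0.117]
tool_rot: [-1.091, 1.375, -1.374]
contact_force: [-0.7, -0.3, -3.4]
opening: 0.0346
```

Run:
```python
from h import *
plan([.4693,-.2539,0.0945],-103.3,2)
```

```text
t 23.62 p [ 0.4574 -0.2466  0.117 ] yaw -103.02 q6 -0.41 open 0.0346 F [-0.7 -0.3 -3.4] d [ 0.0119 -0.0073 -0.0225] turn [-0.03  0.28 -0.09]
0 [[0.0023, 0.0113, 0.0066], [0.0022, 0.0113, 0.0066]] [-0.02, 0.14, -0.04]
```

servo_tool(
  delta_pos=[
    [0.002,0.01,0.004],
    [0.002,0.01,0.004],
    [0,0,0],
    [0,0,0],
  ],
  dr=[
    [0,0.1,0],
    [0,0.1,0],
    [0,0,0],
    [0,0,0],
  ],
  grip=[0.3,0.3,0.3,0.3],
)

```text
t: 24.12
tool_pos: [0.466, -0.2524, 0.0991]
tool_rot: [-1.089, 1.372, -1.379]
contact_force: [-0.1, 0.3, -4.0]
opening: 0.0343
```

Run:
```python
from h import *
im,c=wsnap('w15')
plan([.5374,-.27,0.0945],-103.3,6)
```

```text
camdrift 3e-05
t 24.18 p [ 0.466  -0.2524  0.0991] yaw -103.12 q6 -0.41 open 0.0345 F [-0.1 -0.2 -3.5] d [ 0.0714 -0.0176 -0.0046] turn [-0.29  0.18  0.01]
0 [[0.0002, 0.0008, 0.0123], [0.0002, 0.0008, 0.0123], [0.0001, 0.0008, 0.0123], [0.0001, 0.0008, 0.0123], [0.0001, 0.0008, 0.0123]] [-0.05, 0.03, 0.0]
5 [[0.0001, 0.0008, 0.0123]] [-0.05, 0.03, 0.0]
```

View pics/w15.png

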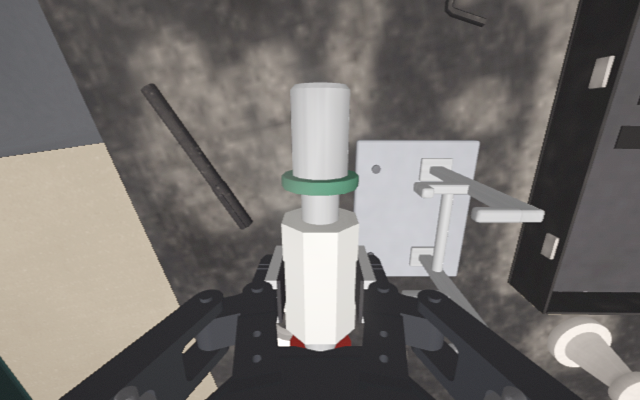

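servo_tool(
  delta_pos=[
    [0,0.003,0.008],
    [0,0.002,0.01],
    [0,0,0.008],
    [0,0,0.004],
  ],
  dr=[
    [-0.2,0.1,0],
    [-0.1,0.1,0],
    [0,0,0],
    [0,0,0],
  ],
  grip=[0.3,0.3,0.3,0.3],
)

```text
t: 24.68
tool_pos: [0.4979, -0.2601, 0.0948]
tool_rot: [-1.09, 1.377, -1.38]
contact_force: [-0.7, 0.6, -4.7]
opening: 0.0344
```

Run:
```python
from h import *
im,c=wsnap('w16')
plan([.5374,-.27,0.0945],-103.3,4)
cv2.imwrite('pics/w16z.png',cv2.resize(im[120:320,270:520,::-1],None,fx=3,fy=3,interpolation=cv2.INTER_CUBIC))
```

```text
camdrift 0.00021
t 24.73 p [ 0.4982 -0.2602  0.0949] yaw -103.34 q6 -0.38 open 0.0344 F [ 0.7  0.5 -3.4] d [ 0.0392 -0.0098 -0.0004] turn [-0.12 -0.04  0.05]
0 [[0.0001, 0.0001, 0.0101], [0.0001, 0.0001, 0.0101], [0.0001, 0.0001, 0.0101], [0.0001, 0.0001, 0.0101]] [-0.03, -0.01, 0.01]
```

View pics/w16z.png

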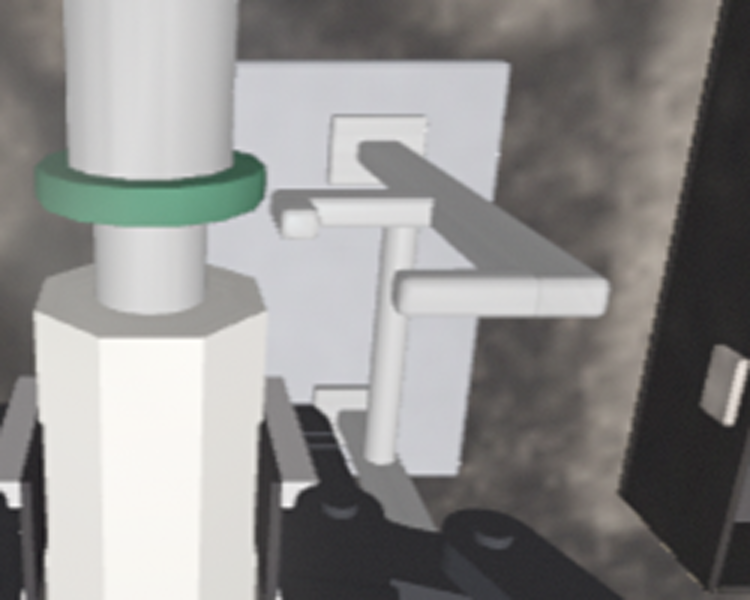

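servo_tool(
  delta_pos=[
    [0,0,0.008],
    [0,0,0.009],
    [0,0,0.008],
    [0,0,0.005],
    [0,0,0.001],
  ],
  dr=[
    [0,0,0],
    [0,0,0],
    [0,0,0],
    [0,0,0],
    [0,0,0],
  ],
  grip=[0.3,0.3,0.3,0.3,0.3],
)

```text
t: 25.35
tool_pos: [0.5305, -0.2679, 0.0948]
tool_rot: [-1.089, 1.377, -1.38]
contact_force: [0.2, 0.6, -3.8]
opening: 0.0341
```

Run:
```python
from h import *
im,c=wsnap('w17')
plan([.5374,-.27,0.0945],-103.3,1)
cv2.imwrite('pics/w17z.png',cv2.resize(im[120:320,240:490,::-1],None,fx=3,fy=3,interpolation=cv2.INTER_CUBIC))
```

```text
camdrift 7e-05
t 25.4 p [ 0.5305 -0.2678  0.0948] yaw -103.34 q6 -0.36 open 0.0343 F [-0.7 -0.4 -2.9] d [ 0.0069 -0.0022 -0.0003] turn [-0.11 -0.04  0.04]
0 [[0.0005, 0.0003, 0.0072]] [-0.11, -0.04, 0.04]
```

View pics/w17z.png

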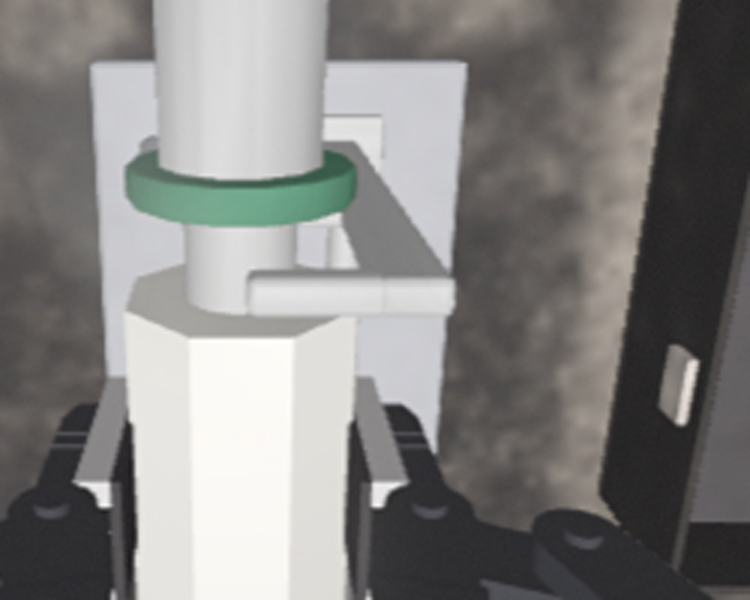

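servo_tool(
  delta_pos=[
    [0.0004,0,0.003],
    [0,0,0.003],
    [0,0,0.0012],
    [0,0,0],
  ],
  dr=[
    [-0.1,0,0],
    [0,0,0],
    [0,0,0],
    [0,0,0],
  ],
  grip=[0.3,0.3,0.3,0.3],
)

```text
t: 25.9
tool_pos: [0.5374, -0.2699, 0.0946]
tool_rot: [-1.091, 1.379, -1.379]
contact_force: [0.1, 1.2, -3.0]
opening: 0.0346
```

Run:
```python
from h import *
im,c=wsnap('w18')
plan([.5376,-.27,0.0945],-103.3,1)
cv2.imwrite('pics/w18z.png',cv2.resize(im[120:320,240:490,::-1],None,fx=3,fy=3,interpolation=cv2.INTER_CUBIC))
```

```text
camdrift 4e-05
t 25.95 p [ 0.5374 -0.2699  0.0946] yaw -103.35 q6 -0.36 open 0.0346 F [ 0.   0.2 -4. ] d [ 0.0002 -0.0001 -0.0001] turn [ 0.04 -0.05  0.04]
0 [[0.0001, 0.0001, 0.0003]] [0.04, -0.05, 0.04]
```

View pics/w18z.png

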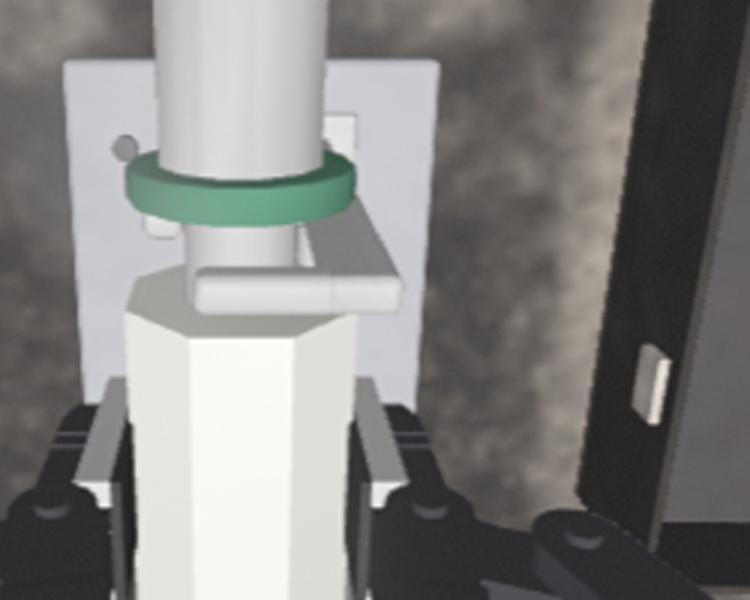

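servo_tool(
  delta_pos=[
    [0,0.003,0.0002],
    [0,0.003,0],
    [0,0.003,0],
    [0,0.001,0],
  ],
  dr=[
    [0,0,0],
    [0,0,0],
    [0,0,0],
    [0,0,0],
  ],
  grip=[0.3,0.3,0.3,0.3],
)

```text
t: 26.45
tool_pos: [0.5372, -0.2698, 0.0837]
tool_rot: [-1.091, 1.379, -1.379]
contact_force: [0.0, -0.4, -3.9]
opening: 0.0347
```

Run:
```python
from h import *
plan([.5376,-.27,0.0805],-103.3,1)
```

```text
t 26.45 p [ 0.5372 -0.2698  0.0837] yaw -103.35 q6 -0.36 open 0.0347 F [ 0.  -0.4 -3.9] d [ 0.0004 -0.0002 -0.0032] turn [ 0.06 -0.05  0.03]
0 [[0.0001, 0.0032, 0.0004]] [0.06, -0.05, 0.03]
```

servo_tool(
  delta_pos=[
    [0,0.001,0.0003],
    [0,0.001,0],
  ],
  dr=[
    [0,0,0],
    [0,0,0],
  ],
  grip=[0.3,0.3],
)

```text
t: 26.7
tool_pos: [0.5375, -0.2699, 0.0815]
tool_rot: [-1.091, 1.38, -1.379]
contact_force: [-0.1, -0.4, -4.1]
opening: 0.0343
```

servo_tool(
  delta_pos=[
    [0,0.0007,0],
    [0,0.0007,0],
  ],
  dr=[
    [0,0,0],
    [0,0,0],
  ],
  grip=[0.3,0.3],
)

```text
t: 26.95
tool_pos: [0.5376, -0.2699, 0.0803]
tool_rot: [-1.091, 1.379, -1.379]
contact_force: [-1.1, 0.3, 0.3]
opening: 0.0343
```

servo_tool(
  delta_pos=[
    [0,0,0],
    [0,0,0],
    [0,0,0],
    [0,0,0],
    [0,0,0],
  ],
  dr=[
    [0,0,0],
    [0,0,0],
    [0,0,0],
    [0,0,0],
    [0,0,0],
  ],
  grip=[0.5,0.58,0.62,0.62,0.62],
)

```text
t: 27.58
tool_pos: [0.5398, -0.2713, 0.0836]
tool_rot: [-1.089, 1.374, -1.383]
contact_force: [0.6, -0.0, 0.0]
opening: 0.0529
```

Run:
```python
from h import *
im,c=wsnap('w19')
plan([.5376,-.27,0.2],-103.3,3)
cv2.imwrite('pics/w19z.png',im[:,:,::-1])
```

```text
camdrift 1e-05
t 27.62 p [ 0.5398 -0.2713  0.0836] yaw -103.35 q6 -0.36 open 0.0527 F [ 0.9 -0.2 -0.8] d [-0.0022  0.0013  0.1164] turn [-0.27 -0.05  0.15]
0 [[-0.0002, -0.0388, -0.0006], [-0.0002, -0.0388, -0.0007], [-0.0002, -0.0388, -0.0007]] [-0.09, -0.02, 0.05]
```

View pics/w19z.png

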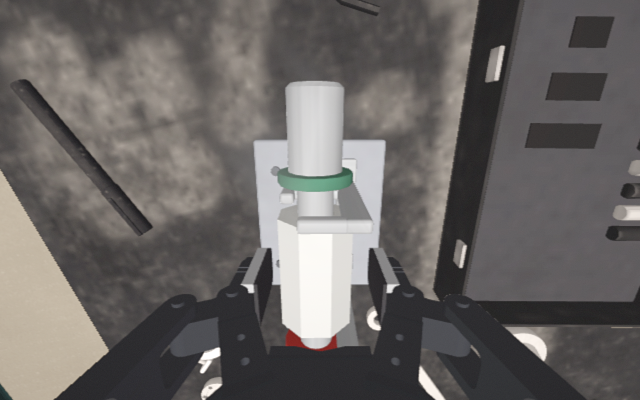

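servo_tool(
  delta_pos=[
    [0,-0.01,-0.001],
    [0,-0.025,-0.001],
    [0,-0.035,0],
    [0,-0.04,0],
    [0,-0.03,0],
  ],
  dr=[
    [0,0,0],
    [0,0,0],
    [0,0,0],
    [0,0,0],
    [0,0,0],
  ],
  grip=[0.62,0.62,0.62,0.62,0.62],
)

```text
t: 28.25
tool_pos: [0.5354, -0.2693, 0.2263]
tool_rot: [-1.091, 1.379, -1.379]
contact_force: [0.3, 0.3, 0.0]
opening: 0.0532
```

servo_tool(
  delta_pos=[
    [0,0,-0.03],
    [0,0,-0.03],
    [0,0,-0.02],
    [0,0,0],
    [0,0,0],
  ],
  dr=[
    [0,0,0],
    [0,0,0],
    [0,0,0],
    [0,0,0],
    [0,0,0],
  ],
  grip=[0.62,0.62,0.62,0.62,0.62],
)

```text
t: 28.88
tool_pos: [0.4582, -0.2519, 0.2351]
tool_rot: [-1.087, 1.366, -1.389]
contact_force: [0.4, 0.4, 0.4]
opening: 0.0529
```

Run:
```python
from h import *
im,c=wsnap('w20')
plan([.46,-.25,0.2],-103.3,1)
# gauge check
T=Rt(-103.3)
gauge_overlay('w20',p=np.array([.5374,-.27,.080]),T=T,c=c,crop=(300,60,560,340),s=2)
save('scene','s20'); save('top','t20')
a=cv2.imread('pics/t20.png'); cv2.imwrite('pics/t20z.png',cv2.resize(a[130:260,130:500],None,fx=2.16,fy=2.16,interpolation=cv2.INTER_CUBIC))
```

```text
camdrift 0.0001
t 28.93 p [ 0.4583 -0.2519  0.235 ] yaw -103.33 q6 -0.41 open 0.0527 F [-0.   0.6  0.7] d [ 0.0017  0.0019 -0.035 ] turn [-0.68 -0.03  0.33]
0 [[-0.0025, 0.035, 0.0008]] [-0.68, -0.03, 0.33]
```

View pics/w20o.png

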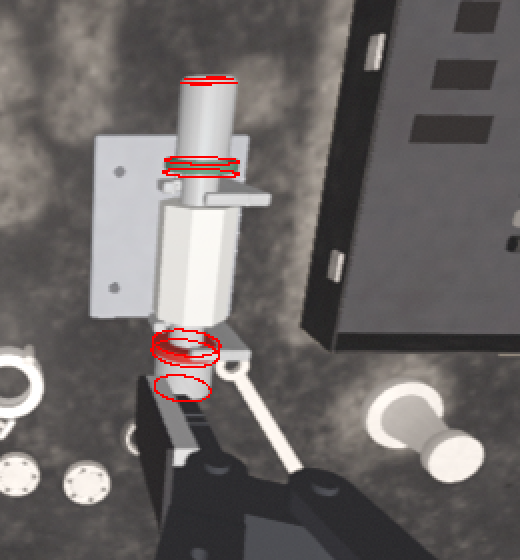

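View pics/t20z.png

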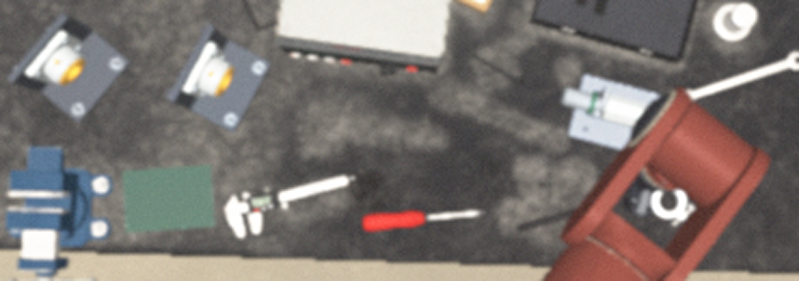

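```bash
python3 -c "
from station import ctrl
o=ctrl.get_obs(); print(o['contact_force'],o['dq']); print(ctrl.finish_job())"
```

```text
[-0.20450222 -0.07756779  0.82610593] [-3.48428147e-04  3.48025251e-03  3.18329681e-03  6.29906998e-04
  1.96604126e-03 -3.19106568e-05]
the job is handed in; nothing more can be done
None
```

The gauge check is done and the job is handed in at about 29 s of the 72 s allowed. `finish_job` reported no verdict.

- **Go end:** it slid freely into the bore of the nearer housing. The green collar seated against the bush at about 9 N, and the wrist picture showed the collar flush with the flange. I then drew it straight out.
- **No-go end:** after turning the gauge end for end, I pressed the red end against the same mouth for about 2 s at 5–12 N. The tool stayed put with the plug still outside the bore, so it did not enter. The tool tilted by up to about 1.2° while pressing. I corrected this, and the last push was within 0.4° of square.
- **Hanging:** the gauge went in over the lips and under the keepers and was lowered until the hooks took its weight, then released. The last wrist picture matches the expected hung pose to within a few pixels.
- **Other items:** the calliper, red screwdriver and spanner look unmoved in the last top picture. The ring clamp is partly hidden by the arm there, but was still lying on the bench in the gap.
- **Final state:** the arm is clear of everything, with under 1 N on the wrist.

No final check failed or disagreed. The stand fit from one wrist view matched an earlier view to about 1 pixel. The early top-camera height estimate for the gauge was 10–25 mm too high, so I discarded it and used the wrist views.

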